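# Put the spice jar away in the push-latch pull-out

### The arm

A 6-joint arm with a two-finger parallel gripper is mounted at the origin on a cart in front of the work surface, level with it; the furniture and walls round the work are solid. World frame = base frame: x ahead of the robot, y to its left, z up, the work surface at z = 0. Lengths are in m, angles in degrees, forces in N, time in s.
With the tool pointing down it reaches from about 0.375 to 0.9 m from the base axis. Payload 3.1 kg.
Tool frame: the origin (TCP) lies where the fingers leave the gripper's body, on its centre line; the fingertips stand bot.tips_ahead ahead of it and the grasp point (between the pads) lies 51 mm ahead of it (bot.tips_ahead is the distance from the TCP to the fingertips, in m); z points along the fingers, x is the direction in which the jaws open and shut, and the axes are right-handed (so a half turn about z gives the same grasp; the last joint's range is limited). The gripper opens to 87 mm and grips with 3 to 60 N. Pads are 19 mm wide; open, the fingers measure 117 mm over their backs; the gripper's body (75 mm by 190 mm) begins 51 mm behind the grasp point.
Start: joints at [60.132, 30.224, 82.088, -0, 67.689, -10.227], TCP at [0.21, 0.589, 0.292] pointing down, gripper open.
Joint ranges: [-176.69, 176.69], [-43.24, 126.21], [12.49, 139.97], [-82, 262], [0, 151.66], [-163.58, 163.58]. Speed limits (degrees/s): [159.86, 159.86, 180, 180, 180, 180].

### API

Orientations are given as a 3x3 rotation matrix whose columns are the frame's x, y, z axes.
In Python, from rig import bot, vision, nets gives the robot as it stands.
- The arm moves only by the tool play_rows, never from a script. Its argument "series" is a list of rows, each an object of numbers: "tx", "ty", "tz": the shift along the world's x, y, z as a fraction of full scale; "turn": the turn about the world's z as a fraction of full scale. A call has 1 to 10 rows; each row shifts and turns the commanded pose from where the row before left it; what a row does not reach is not made up. Full scale, the value 1, is 0.8 m for a shift and 60 degrees for a turn. A row lasts 1/10 s, in which the tool goes at most 50 mm and 8.59 degrees, less where a joint would pass 70% of its speed; a pose out of reach is approached as far as the arm can. A call with a number of a shift or a turn outside -1 to 1 is refused whole. A call with a gripper value outside its range is refused whole. "gripper" is the opening, from 0 (shut) to 1 (fully open), set as the call begins (left out, the last holds). The fingers move at their own pace and stop on an object; the grip force is fixed at half the most. Time passes only in rows, so rows that do not move let the fingers close. It gives the time, the measured TCP pose, the force and the opening at its end, in the units of the state.
- bot.read_state(): the state, without advancing time (a new reading comes with each control period).
- vision.capture(name): name is "side" or "top" or "wrist"; returns a dict with "pixels" (384x512x3 uint8, blue, green, red), "fx", "fy", "cx", "cy" (pixels), "extrinsics" (4x4, takes a point from camera to world coordinates). Camera axes: x right, y down, z forward; pixel columns grow to the right and rows downward; lengths in m; the calibration is good to about 2 mm. A picture is of the moment at which its call begins. There is no depth.
- bot.hand_in(): hands the job in, once; it reports no verdict.
Trained networks look in a picture, given as the dict that the camera call returned (one of the last four; its "shot" number tells which), for a name from the list of things; names that differ only in an ending like _2 or _b are one class to them, and where a whole thing is asked for, a point or a joint stands for the part that bears it (a point fixed in the world has none). Each returns a list of dicts, best first, with "confidence" (0 to 1); they miss things now and then, are a little off and sometimes report something else, mostly with a low value. They report only what shows in the picture. A call takes as long as a camera call. They do not tell look-alikes from the thing itself.
- nets.look_for(picture, query): "at" ([column, row] as shares, 0 to 1, of the picture: columns of its width, rows of its height, amid what is visible of it).
- nets.masks_of(picture, query): "region" (384x512 bool, what is visible of it) and "at" ([column, row] as shares, 0 to 1, of the picture: columns of its width, rows of its height, amid what is visible of it).
The state is a dict: "time_s": time; "joint_positions": joint angles; "qvel": joint speeds; "tau": joint torques, N m; "position": TCP position; "tcp_rot": TCP orientation; "force": force on the tool from outside, world axes, zero at the start; "moment": the same for the moment, N m; "opening": opening from 0.0 (shut) to 1.0 (fully open).
Only numpy, scipy, OpenCV 4.12 (cv2) and the standard library are available. Lean on these libraries where they do the work, as an engineer would, in place of code of your own. Each camera call takes 0.05 s, during which the arm holds its last target.

### The job

The spice unit under the canisters has three slim pull-outs without handles: press the front of the empty one right in and let go so that it springs out, then take hold of its front and draw it fully open. Stand the spice jar that was left out on the worktop upright inside it and let go of the jar, then push the pull-out all the way in and let go so that it latches shut, flush with the unit again. Leave the other two pull-outs shut, and knock nothing over.

Things in the scene. Friction and masses are not known exactly. Their poses are not given: they have to be found in the camera images.
- spice_unit: Oak-coloured box, 190 deep (x) x 238 wide (y) x 144 mm high, fixed. A canister and a chequered jar, to 178 mm tall, stand on it above the fronts, so the hand must reach them tilted back towards the robot; a wall cabinet hangs 0.5 m up from x about 0.62 m on. Origin: on the worktop under the middle of its front edge; x points into the unit, y left, z up. Three pull-outs 72 mm apart, in any order.
- pull_a (a joint): Travel of the EMPTY pull-out along the unit's -x, m: 0 latched shut, -0.0085 pressed in to its stop, about 0.04 sprung out, 0.14 fully open. Pressed to the stop (about 6 N; 20 N is safe) and let go, it springs out; from 0.04 to 0.14 it slides with 1 to 4 N and stays where left. Shutting: push to the stop (last 40 mm against 2 to 6 N) and let go: it returns to 0, latched; a new press frees it.
- pull_b (a joint): The same for a pull-out that holds a jar: keep it shut (0).
- pull_c (a joint): The same for the other pull-out that holds a jar: keep it shut (0).
- pull_a_front (a point): Where to press the empty pull-out: outer face of its front, on the middle line, 45 mm above the worktop, below the window. Moves with it; axes as the unit's, x inwards. The front: oak, 62 wide, 14 thick, 10 to 124 mm above the worktop, flush when shut, 2 mm gap at each side; sprung out, it can be held by its side edges. Open window 32 mm wide, 72 to 112 mm up: a jar inside shows.
- pull_a_seat (a point): Middle of the tray floor of the empty pull-out, 16 above the worktop, 48 behind the outer face of the front. Tray 53 wide (y), 68 long (x) inside, between the front (to 124 above the worktop) and a steel back wall (to 95 above the worktop); steel side walls to 40 above the worktop, so a jar in it can be held across y. Moves with the pull-out; axes as the unit's.
- pull_b_front (a point): As pull_a_front, on pull-out b.
- pull_c_front (a point): As pull_a_front, on pull-out c.
- spice_jar: The spice jar that was left out: glass, round red cap, 45 in diameter, 106 high; cap 85 to 106 above the underside. Origin: centre of its underside, z up. It stands on the worktop; a tumbler stands on its -x side and a mug on its +x side, each about 2 cm off, so fingers fit only on its y sides.
- sauce_jar: Bystander: jar with a white lid, 58 x 62 x 99 high; origin at the centre of its underside.
- glass: Bystander: plain tumbler, 81 mm in diameter, 91 high; origin at the centre of its underside.
- mug: Bystander: white mug, 84 mm in diameter, 89 high, the handle reaching 58 mm from the origin along its -y; origin under its overall middle.
- jar_b: Spice jar like the one left out, standing in pull-out b.
- jar_c: Spice jar standing in pull-out c.
There are look-alikes about, which are no part of the job. What is shaped like the spice_jar but orange is not meant.

How it is judged:
By the outcome, as a careful person would: the job done as asked, in the order asked, and still so for the second after the job is handed in, with the robot touching nothing.
It also fails if it takes over 72 s, if anything falls off the work surface, if the arm or the gripper's body presses on something with over 40 N, if the wrist force passes 120 N, or if a joint passes its speed limit or range.

## Working session

There is one attempt and no reset: what is moved stays moved. The work goes in short steps, Python scripts to look and compute and a tool call to move; the robot and the scene stay as the last step left them, time stands still between calls to the robot, and variables do not carry over. Pictures are saved under pics/ and viewed, and the job is handed in when it is done.

Besides the shell and the picture viewer there is one more tool, called by a JSON object that holds its "method" and its "body". play_rows: Moves the arm, as the interface text tells. Shift numbers are shares of 0.8 m and turn numbers shares of 60 degrees, none past 1 either way. Its arguments: {"type":"object","properties":{"series":{"type":"array"},"gripper":{"type":"number"}},"required":["series"]}

```bash
ls; mkdir -p pics
python3 - <<'E'
from rig import bot, vision, nets
import cv2, numpy as np
s=bot.read_state(); print(s, bot.tips_ahead)
for n in ["side","top","wrist"]:
    p=vision.capture(n); cv2.imwrite(f"pics/{n}0.png",p["pixels"]); print(n,p["fx"],p["fy"],p["cx"],p["cy"],np.round(p["extrinsics"],4).tolist())
    for q in ["spice_unit","pull_a_front","pull_a_seat","spice_jar","sauce_jar","glass","mug"]:
        print(q,[(np.round(np.array(d["at"])*[512,384],1).tolist(),round(d["confidence"],2)) for d in nets.look_for(p,q)])
E
```

```text
pics
{'time_s': 0.0, 'joint_positions': array([ 6.01334736e+01,  3.02776912e+01,  8.21557182e+01, -8.53663268e-04,
        6.76864012e+01, -1.02266831e+01]), 'qvel': array([ 0.03842732,  0.05388896,  0.0229118 , -0.04790547, -0.02039524,
        0.07705792]), 'tau': array([ 1.45115901e-03, -4.40036595e+01, -1.76593906e+01,  6.33975654e-02,
        5.82370092e-02, -1.52077669e-04]), 'position': array([0.20974819, 0.58815038, 0.29128883]), 'tcp_rot': array([[ 3.36100191e-01,  9.41825675e-01, -1.02936907e-03],
       [ 9.41823984e-01, -3.36101577e-01, -1.82022919e-03],
       [-2.06031115e-03, -3.57705098e-04, -9.99997814e-01]]), 'force': array([ 0.2620937 , -0.01096316, -0.0250536 ]), 'moment': array([-0.02035638, -0.0163516 ,  0.03256611]), 'opening': 0.9981361872138109} 0.0697
side 391.83443199554364 391.83443199554364 253.9395708084255 194.1552872908795 [[0.531, -0.6313, 0.5652, -0.007], [-0.8472, -0.3824, 0.3688, -0.4134], [-0.0167, -0.6747, -0.7379, 0.7351], [0.0, 0.0, 0.0, 1.0]]
spice_unit [([381.7, 147.9], 0.63)]
pull_a_front [([383.0, 219.3], 0.76)]
pull_a_seat [([382.2, 217.5]
[... 420 characters left out ...]
0, 0.0, 0.0, 1.0]]
spice_unit [([349.4, 132.4], 0.59)]
pull_a_front []
pull_a_seat [([213.3, 223.7], 0.72), ([366.1, 169.8], 0.42)]
spice_jar [([252.5, 233.5], 0.67), ([207.9, 193.5], 0.61), ([249.4, 204.1], 0.59)]
sauce_jar [([163.0, 198.3], 0.59)]
glass [([210.6, 225.9], 0.75), ([363.4, 169.0], 0.35), ([313.0, 168.2], 0.28)]
mug [([207.2, 162.3], 0.79), ([347.9, 133.4], 0.7), ([365.3, 169.7], 0.62)]
wrist 280.4203434917694 280.4203434917694 254.12658700833583 189.92612435910436 [[0.3361, 0.9092, 0.2459, 0.1422], [0.9418, -0.3244, -0.0879, 0.6135], [-0.0002, 0.2611, -0.9653, 0.3853], [0.0, 0.0, 0.0, 1.0]]
spice_unit []
pull_a_front []
pull_a_seat []
spice_jar []
sauce_jar []
glass []
mug []
```

View pics/side0.png

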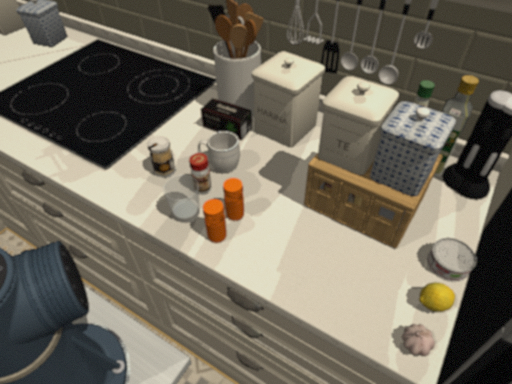

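View pics/top0.png

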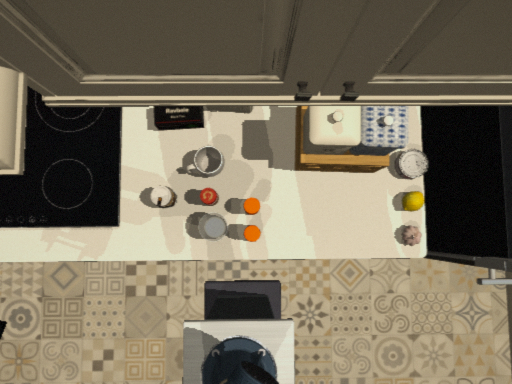

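View pics/wrist0.png

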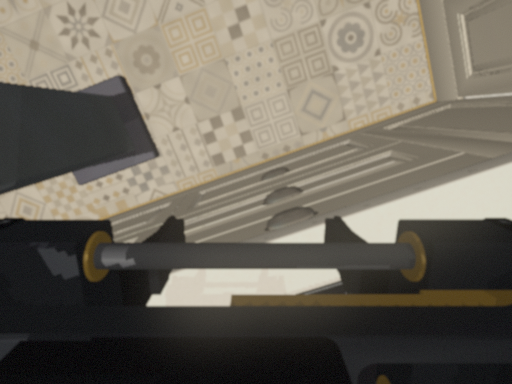

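Run:
```python
import cv2
a=cv2.imread("pics/side0.png")[90:250,280:460]; cv2.imwrite("pics/s1.png",cv2.resize(a,None,fx=4.4,fy=3.7*4.4/4.4*1,interpolation=cv2.INTER_CUBIC)[:600])
a=cv2.imread("pics/top0.png")[90:250,130:440]; cv2.imwrite("pics/t1.png",cv2.resize(a,None,fx=2.5,fy=2.5,interpolation=cv2.INTER_CUBIC))
```

```text
(no output)
```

View pics/s1.png

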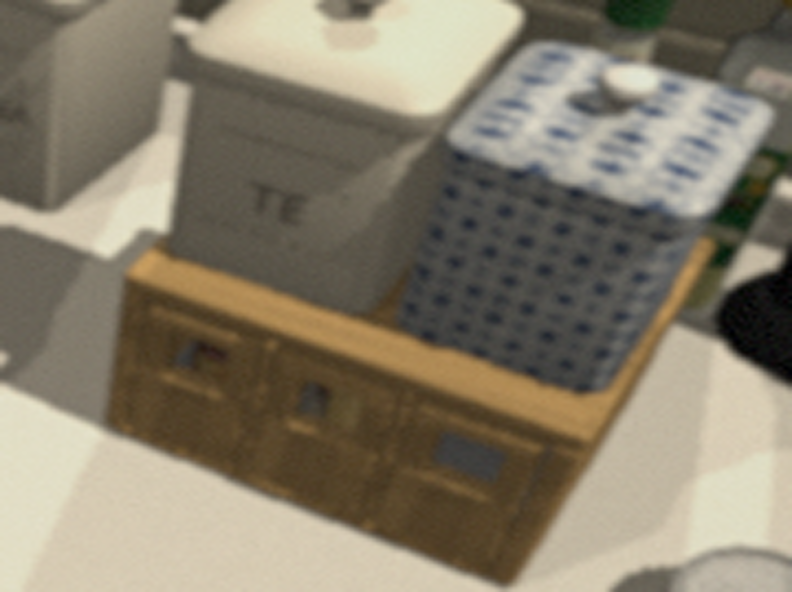

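View pics/t1.png

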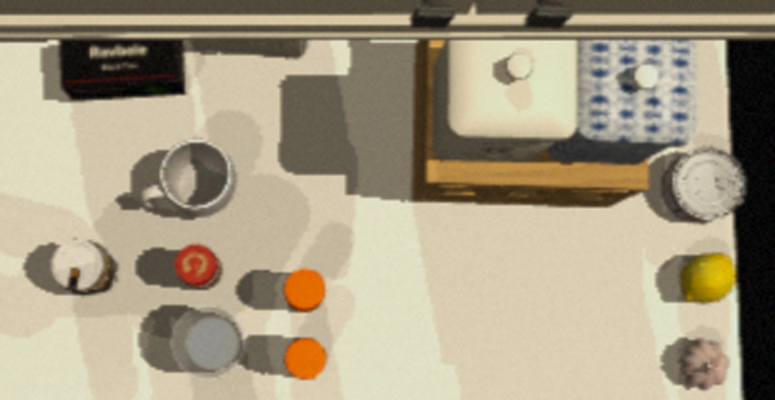

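```bash
cat > h.py <<'E'
import numpy as np, cv2
from rig import bot, vision, nets
def ray(p,uv):
    E=p["extrinsics"]; d=E[:3,:3]@np.array([(uv[0]-p["cx"])/p["fx"],(uv[1]-p["cy"])/p["fy"],1.]); return E[:3,3],d
def atz(p,uv,z):
    o,d=ray(p,uv); return o+d*(z-o[2])/d[2]
def proj(p,X):
    E=p["extrinsics"]; c=(np.atleast_2d(X)-E[:3,3])@E[:3,:3]
    return np.c_[p["fx"]*c[:,0]/c[:,2]+p["cx"],p["fy"]*c[:,1]/c[:,2]+p["cy"]]
E
python3 - <<'E'
from h import *
s=vision.capture("side");t=vision.capture("top")
print("side z0",atz(s,(304.5,204.9),0),atz(s,(396.4,248.1),0))
print("side z.144",atz(s,(308.4,166.5),.144),atz(s,(414.1,208.9),.144))
T=lambda u,v:(130+u/2.5,90+v/2.5)
print("top .144",atz(t,T(427,183),.144),atz(t,T(648,188),.144))
S=lambda u,v:(280+u/4.4,90+v/3.7)
for n,c in dict(TEfrontL=(170,255),TEfrontR=(355,312),chkL=(400,328),chkR=(598,392)).items(): print(n,atz(s,S(*c),.144))
for q,z in [("spice_jar",.106),("glass",.091),("mug",.089),("sauce_jar",.099)]:
  for nm,p in (("side",s),("top",t)):
    for d in nets.look_for(p,q)[:3]:
        uv=np.array(d["at"])*[512,384]; print(q,nm,uv.round(1),round(d["confidence"],2),atz(p,uv,z if nm=="top" else z/2).round(3))
for n,c,z in [("redcap",(196,265),.106),("or1",(304,289),.106),("or2",(304,358),.106),("glass rim",(211,342),.091),("mug rim",(196,174),.089),("lid",(81,266),.099)]: print(n,atz(t,T(*c),z).round(4))
E
```

```text
side z0 [ 0.59040008 -0.17209277  0.        ] [ 0.58277689 -0.40624179  0.        ]
side z.144 [ 0.57642707 -0.17609677  0.144     ] [ 0.57523194 -0.40715298  0.144     ]
top .144 [ 0.58244882 -0.17069436  0.144     ] [ 0.5758938  -0.40566205  0.144     ]
TEfrontL [ 0.60993105 -0.18449958  0.144     ]
TEfrontR [ 0.61211    -0.28206184  0.144     ]
chkL [ 0.6109869  -0.30524087  0.144     ]
chkR [ 0.61097057 -0.400066    0.144     ]
spice_jar side [202.3 171.2] 0.83 [0.515 0.079 0.053]
spice_jar side [233.2 198.2] 0.82 [ 0.48  -0.038  0.053]
spice_jar side [213.4 219.9] 0.63 [ 0.403 -0.036  0.053]
spice_jar top [248.7 233.9] 0.77 [ 0.397 -0.032  0.106]
spice_jar top [209.2 196.3] 0.73 [0.499 0.074 0.106]
spice_jar top [251.1 204.3] 0.51 [ 0.477 -0.039  0.106]
glass side [185.6 196.1] 0.68 [0.431 0.067 0.045]
glass side [160. 156.] 0.23 [0.508 0.215 0.045]
glass top [215.8 224.7] 0.72 [0.423 0.057 0.091]
mug side [221.6 150. ] 0.88 [0.613 0.09  0.044]
mug top [209.7 160.9] 0.62 [0.599 0.075 0.089]
sauce_jar side [160.5 155.5] 0.72 [0.508 0.212 0.049]
sauce_jar side [383.4 218.4] 0.58 [ 0.606 -0.356  0.049]
sauce_jar side [323.7 194.1] 0.46 [ 0.604 -0.212  0.049]
sauce_jar top [160.7 198.4] 0.7 [0.495 0.206 0.099]
sauce_jar top [213.4 224.3] 0.56 [0.424 0.063 0.099]
redcap [0.5002 0.0764 0.106 ]
or1 [ 0.4734 -0.0402  0.106 ]
or2 [ 0.3992 -0.0397  0.106 ]
glass rim [0.4172 0.0613 0.091 ]
mug rim [0.6025 0.0783 0.089 ]
lid [0.5004 0.2016 0.099 ]
```

{"method": "play_rows", "body": {"series": [{"tz": 0.0625},{"tz": 0.0625},{"tz": 0.0625},{"tz": 0.0625},{"tz": 0.0625},{"tz": 0.0625},{"tz": 0.0625},{"tz": 0.0625}]}}

```text
invalid input
```

{"method": "play_rows", "body": {"series": [{"tx": 0,"ty": 0,"tz": 0.0625,"turn": 0},{"tx": 0,"ty": 0,"tz": 0.0625,"turn": 0},{"tx": 0,"ty": 0,"tz": 0.0625,"turn": 0},{"tx": 0,"ty": 0,"tz": 0.0625,"turn": 0}]}}

```text
time_s: 2.1
position: [0.2098, 0.5883, 0.4943]
tcp_rot: [[0.336, 0.942, 0.0], [0.942, -0.336, 0.0], [0.0, 0.0, -1.0]]
force: [0.2, 0.0, 0.6]
opening: 0.998
```

{"method": "play_rows", "body": {"series": [{"tx": 0,"ty": 0,"tz": 0.0625,"turn": 0},{"tx": 0,"ty": 0,"tz": 0.0625,"turn": 0},{"tx": 0,"ty": 0,"tz": 0.0625,"turn": 0},{"tx": 0,"ty": 0,"tz": 0.0625,"turn": 0},{"tx": 0,"ty": 0,"tz": 0.0625,"turn": 0},{"tx": 0,"ty": 0,"tz": 0.0625,"turn": 0}]}}

```text
time_s: 2.7
position: [0.208, 0.5834, 0.7889]
tcp_rot: [[0.336, 0.942, 0.002], [0.942, -0.336, 0.005], [0.005, -0.0, -1.0]]
force: [12.7, 46.9, 110.0]
opening: 0.997
```

```bash
python3 -c "
from rig import bot
s=bot.read_state();print(s['joint_positions'].round(2),s['position'],s['time_s'])"
```

```text
[ 6.0030e+01  2.7320e+01  1.2450e+01  9.0000e-02  1.3995e+02 -1.0270e+01] [0.20797378 0.58340465 0.78890115] 2.7
```

{"method": "play_rows", "body": {"series": [{"tx": 0,"ty": 0,"tz": 0,"turn": 0}]}}

```text
time_s: 2.8
position: [0.2083, 0.5838, 0.7849]
tcp_rot: [[0.336, 0.942, -0.004], [0.942, -0.336, -0.006], [-0.007, -0.002, -1.0]]
force: [1.0, 2.2, -0.5]
opening: 1.001
```

```bash
python3 -c "
from rig import bot
s=bot.read_state();print(s['joint_positions'].round(2),s['position'],s['tcp_rot'],s['force'],s['time_s'])"
```

```text
[ 6.0040e+01  2.7430e+01  1.2930e+01  5.0000e-02  1.4004e+02 -1.0270e+01] [0.20828176 0.5838423  0.78492448] [[ 0.33626035  0.94176061 -0.00399049]
 [ 0.94174514 -0.33627899 -0.00570378]
 [-0.00671351 -0.00184007 -0.99997577]] [ 1.04125141  2.24265226 -0.45687057] 2.8
```

{"method": "play_rows", "body": {"series": [{"tx": 0,"ty": 0,"tz": 0.02,"turn": 0},{"tx": 0,"ty": 0,"tz": 0.02,"turn": 0},{"tx": 0,"ty": 0,"tz": 0.02,"turn": 0},{"tx": 0,"ty": 0,"tz": 0,"turn": 0}]}}

```text
time_s: 3.2
position: [0.2, 0.5617, 0.811]
tcp_rot: [[0.336, 0.942, 0.009], [0.942, -0.336, 0.023], [0.025, 0.001, -1.0]]
force: [0.0, -0.1, 0.9]
opening: 1.001
```

```bash
python3 -c "
from rig import bot
s=bot.read_state();print(s['joint_positions'].round(2),s['position'],s['tcp_rot'],s['force'],s['time_s'])"
```

```text
[ 59.58  25.18  12.49   0.35 140.92 -10.5 ] [0.19998554 0.56171635 0.81096966] [[ 3.35904357e-01  9.41852046e-01  9.10967477e-03]
 [ 9.41565801e-01 -3.36026970e-01  2.32318340e-02]
 [ 2.49420468e-02  7.73683971e-04 -9.99688599e-01]] [ 0.04233079 -0.11365062  0.88219593] 3.2
```

{"method": "play_rows", "body": {"series": [{"tx": 0,"ty": 0,"tz": -0.05,"turn": 0},{"tx": 0,"ty": 0,"tz": -0.05,"turn": 0},{"tx": 0,"ty": 0,"tz": -0.02,"turn": 0},{"tx": 0,"ty": 0,"tz": 0,"turn": 0}]}}

```text
time_s: 3.6
position: [0.2011, 0.5635, 0.71]
tcp_rot: [[0.336, 0.942, 0.005], [0.942, -0.336, 0.015], [0.016, -0.001, -1.0]]
force: [0.4, 1.1, 0.8]
opening: 0.999
```

```bash
python3 -c "
from rig import bot
s=bot.read_state();print(s['joint_positions'].round(2),s['position'],s['tcp_rot'],s['force'],s['time_s'])"
```

```text
[ 59.59  19.16  38.06   0.26 121.89 -10.63] [0.20105853 0.56354609 0.71000386] [[ 3.36096333e-01  9.41816849e-01  4.50301978e-03]
 [ 9.41693493e-01 -3.36125315e-01  1.52688324e-02]
 [ 1.58940226e-02 -8.91334156e-04 -9.99873285e-01]] [0.37402614 1.06693837 0.81716493] 3.6
```

{"method": "play_rows", "body": {"series": [{"tx": 0,"ty": 0.02,"tz": -0.02,"turn": 0.143},{"tx": 0,"ty": 0.02,"tz": -0.02,"turn": 0.143},{"tx": 0,"ty": 0.02,"tz": -0.02,"turn": 0.143},{"tx": 0,"ty": 0.02,"tz": -0.02,"turn": 0.143},{"tx": 0,"ty": 0.02,"tz": -0.02,"turn": 0.143},{"tx": 0,"ty": 0.02,"tz": -0.02,"turn": 0.143},{"tx": 0,"ty": 0.02,"tz": -0.02,"turn": 0.143},{"tx": 0,"ty": 0.02,"tz": -0.02,"turn": 0.143},{"tx": 0,"ty": 0.02,"tz": -0.02,"turn": 0.143},{"tx": 0,"ty": 0.02,"tz": -0.02,"turn": 0.143}]}}

```text
time_s: 4.6
position: [0.2016, 0.7254, 0.5546]
tcp_rot: [[-0.917, 0.399, -0.016], [0.398, 0.917, 0.014], [0.021, 0.006, -1.0]]
force: [1.0, -0.4, 0.2]
opening: 0.996
```

```bash
cat > st.py <<'E'
from rig import bot
import numpy as np
s=bot.read_state();R=s['tcp_rot'];print('J',s['joint_positions'].round(2),'P',s['position'].round(4),'F',s['force'].round(1),'t',round(s['time_s'],2))
print('tilt',round(np.degrees(np.arccos(-R[2,2])),2),'az',round(np.degrees(np.arctan2(R[1,2],R[0,2])),1),'jaw',R[:,0].round(3),'z',R[:,2].round(3))
E
python3 st.py
```

```text
J [ 65.61  34.84  34.2    1.26 110.61 -90.46] P [0.2016 0.7254 0.5546] F [ 1.  -0.4  0.2] t 4.6
tilt 1.23 az 139.6 jaw [-0.917  0.398  0.021] z [-0.016  0.014 -1.   ]
```

{"method": "play_rows", "body": {"series": [{"tx": 0.012,"ty": 0.027,"tz": 0,"turn": 0},{"tx": 0.012,"ty": 0.027,"tz": 0,"turn": 0},{"tx": 0.012,"ty": 0.027,"tz": 0,"turn": 0},{"tx": 0.012,"ty": 0.027,"tz": 0,"turn": 0},{"tx": 0.012,"ty": 0.027,"tz": 0,"turn": 0}]}}

```text
time_s: 5.1
position: [0.2418, 0.8064, 0.5336]
tcp_rot: [[-0.914, 0.405, -0.014], [0.404, 0.914, 0.027], [0.024, 0.019, -1.0]]
force: [-0.3, 0.2, -0.7]
opening: 1.001
```

```bash
python3 st.py
```

```text
J [ 65.35  47.45  12.49   1.56 118.98 -90.03] P [0.2418 0.8064 0.5336] F [-0.3  0.2 -0.7] t 5.1
tilt 1.73 az 117.3 jaw [-0.914  0.404  0.024] z [-0.014  0.027 -1.   ]
```

{"method": "play_rows", "body": {"series": [{"tx": 0.019,"ty": 0.041,"tz": 0.039,"turn": 0},{"tx": 0.019,"ty": 0.041,"tz": 0.039,"turn": 0},{"tx": 0.019,"ty": 0.041,"tz": 0.039,"turn": 0},{"tx": 0.019,"ty": 0.041,"tz": 0.039,"turn": 0}]}}

```text
time_s: 5.5
position: [0.2592, 0.8022, 0.5795]
tcp_rot: [[-0.915, 0.404, 0.023], [0.403, 0.904, 0.142], [0.037, 0.139, -0.99]]
force: [1.0, -0.2, 0.7]
opening: 1.0
```

```bash
python3 st.py
```

```text
J [ 63.84  44.4   12.49   2.67 115.16 -90.93] P [0.2592 0.8022 0.5795] F [ 1.  -0.2  0.7] t 5.5
tilt 8.29 az 80.8 jaw [-0.915  0.403  0.037] z [ 0.023  0.142 -0.99 ]
```

{"method": "play_rows", "body": {"series": [{"tx": 0.03,"ty": 0.038,"tz": 0.038,"turn": 0},{"tx": 0.03,"ty": 0.038,"tz": 0.038,"turn": 0},{"tx": 0.03,"ty": 0.038,"tz": 0.038,"turn": 0},{"tx": 0.03,"ty": 0.038,"tz": 0.038,"turn": 0},{"tx": 0.03,"ty": 0.038,"tz": 0.038,"turn": 0}]}}

```text
time_s: 6.0
position: [0.3201, 0.7952, 0.6132]
tcp_rot: [[-0.915, 0.398, 0.071], [0.402, 0.874, 0.274], [0.047, 0.279, -0.959]]
force: [-0.7, -0.5, 0.0]
opening: 1.004
```

```bash
python3 st.py
```

```text
J [ 59.39  42.48  12.49   4.76 109.15 -94.34] P [0.3201 0.7952 0.6132] F [-0.7 -0.5  0. ] t 6.0
tilt 16.43 az 75.5 jaw [-0.915  0.402  0.047] z [ 0.071  0.274 -0.959]
```

{"method": "play_rows", "body": {"series": [{"tx": 0.01,"ty": 0.046,"tz": 0.038,"turn": 0.12},{"tx": 0.01,"ty": 0.046,"tz": 0.038,"turn": 0.12},{"tx": 0.01,"ty": 0.046,"tz": 0.038,"turn": 0.12},{"tx": 0.01,"ty": 0.046,"tz": 0.038,"turn": 0}]}}

```text
time_s: 6.4
position: [0.2991, 0.8148, 0.6356]
tcp_rot: [[-0.999, 0.052, -0.003], [0.047, 0.918, 0.394], [0.023, 0.393, -0.919]]
force: [0.5, 0.4, -0.1]
opening: 0.999
```

```bash
python3 st.py
```

```text
J [  59.28   41.52   12.49   12.21  105.51 -112.36] P [0.2991 0.8148 0.6356] F [ 0.5  0.4 -0.1] t 6.4
tilt 23.19 az 90.5 jaw [-0.999  0.047  0.023] z [-0.003  0.394 -0.919]
```

{"method": "play_rows", "body": {"series": [{"tx": 0.01,"ty": 0.046,"tz": 0.038,"turn": 0},{"tx": 0.01,"ty": 0.046,"tz": 0.038,"turn": 0},{"tx": 0.01,"ty": 0.046,"tz": 0.038,"turn": 0}]}}

```text
time_s: 6.7
position: [0.2845, 0.834, 0.6547]
tcp_rot: [[-0.998, 0.05, 0.024], [0.055, 0.879, 0.474], [0.002, 0.474, -0.88]]
force: [-0.0, -0.4, 0.2]
opening: 1.001
```

```bash
python3 st.py
```

```text
J [  60.66   40.78   12.49   12.4   100.72 -111.01] P [0.2845 0.834  0.6547] F [-0.  -0.4  0.2] t 6.7
tilt 28.32 az 87.1 jaw [-0.998  0.055  0.002] z [ 0.024  0.474 -0.88 ]
```

{"method": "play_rows", "body": {"series": [{"tx": 0.003,"ty": -0.03,"tz": -0.02,"turn": -0.05},{"tx": 0.005,"ty": -0.055,"tz": -0.02,"turn": -0.09},{"tx": 0.005,"ty": -0.055,"tz": -0.02,"turn": -0.1},{"tx": 0.005,"ty": -0.055,"tz": -0.02,"turn": -0.1},{"tx": 0.005,"ty": -0.055,"tz": -0.02,"turn": -0.1},{"tx": 0.005,"ty": -0.055,"tz": -0.02,"turn": -0.1},{"tx": 0.005,"ty": -0.055,"tz": -0.02,"turn": -0.1},{"tx": 0.005,"ty": -0.055,"tz": -0.02,"turn": -0.1},{"tx": 0.005,"ty": -0.055,"tz": -0.02,"turn": -0.1},{"tx": 0.005,"ty": -0.055,"tz": -0.02,"turn": -0.1}]}}

```text
time_s: 7.7
position: [0.3235, 0.4139, 0.4953]
tcp_rot: [[-0.506, 0.76, 0.408], [0.862, 0.444, 0.244], [0.004, 0.475, -0.88]]
force: [1.1, -0.9, 0.6]
opening: 1.002
```

```bash
python3 st.py
```

```text
J [ 42.24   3.12  93.52  -6.51  55.61 -75.78] P [0.3235 0.4139 0.4953] F [ 1.1 -0.9  0.6] t 7.7
tilt 28.39 az 30.9 jaw [-0.506  0.862  0.004] z [ 0.408  0.244 -0.88 ]
```

{"method": "play_rows", "body": {"series": [{"tx": 0.01,"ty": -0.057,"tz": -0.01,"turn": -0.054},{"tx": 0.01,"ty": -0.057,"tz": -0.01,"turn": -0.054},{"tx": 0.01,"ty": -0.057,"tz": -0.01,"turn": -0.054},{"tx": 0.01,"ty": -0.057,"tz": -0.01,"turn": -0.054},{"tx": 0.01,"ty": -0.057,"tz": -0.01,"turn": -0.054},{"tx": 0.01,"ty": -0.057,"tz": -0.01,"turn": -0.054},{"tx": 0.01,"ty": -0.057,"tz": -0.01,"turn": -0.054},{"tx": 0.01,"ty": -0.057,"tz": -0.01,"turn": -0.054},{"tx": 0.01,"ty": -0.057,"tz": -0.01,"turn": -0.054},{"tx": 0.0,"ty": -0.03,"tz": -0.0,"turn": -0.054}]}}

```text
time_s: 8.7
position: [0.397, -0.0232, 0.4231]
tcp_rot: [[0.038, 0.88, 0.474], [0.999, -0.034, -0.017], [0.001, 0.474, -0.88]]
force: [-0.2, -0.1, 1.1]
opening: 1.003
```

```bash
python3 st.py
```

```text
J [ -26.7    -7.41  114.91   15.58   47.47 -122.54] P [ 0.397  -0.0232  0.4231] F [-0.2 -0.1  1.1] t 8.7
tilt 28.32 az -2.0 jaw [0.038 0.999 0.001] z [ 0.474 -0.017 -0.88 ]
```

{"method": "play_rows", "body": {"series": [{"tx": 0,"ty": -0.055,"tz": -0.02,"turn": 0},{"tx": 0,"ty": -0.055,"tz": -0.02,"turn": 0},{"tx": 0,"ty": -0.055,"tz": -0.02,"turn": 0},{"tx": 0,"ty": -0.055,"tz": -0.02,"turn": 0},{"tx": 0,"ty": -0.055,"tz": -0.02,"turn": 0},{"tx": 0,"ty": -0.055,"tz": -0.02,"turn": 0},{"tx": 0,"ty": -0.055,"tz": -0.02,"turn": 0.008},{"tx": 0,"ty": 0,"tz": 0,"turn": 0}], "gripper": 0}}

```text
time_s: 9.5
position: [0.4219, -0.3247, 0.3297]
tcp_rot: [[0.056, 0.899, 0.434], [0.998, -0.048, -0.03], [-0.006, 0.435, -0.901]]
force: [-1.0, 0.2, -0.1]
opening: 0.357
```

```bash
python3 st.py
python3 - <<'E'
from h import *
p=vision.capture("wrist"); cv2.imwrite("pics/w1.png",p["pixels"])
print(p["extrinsics"].round(3))
E
```

```text
J [ -59.08   15.65  105.12   28.88   47.59 -163.48] P [ 0.4219 -0.3247  0.3297] F [-1.   0.2 -0.1] t 9.5
tilt 25.77 az -4.0 jaw [ 0.056  0.998 -0.006] z [ 0.434 -0.03  -0.901]
[[ 0.056  0.755  0.654  0.317]
 [ 0.998 -0.038 -0.042 -0.318]
 [-0.007  0.655 -0.756  0.383]
 [ 0.     0.     0.     1.   ]]
```

View pics/w1.png

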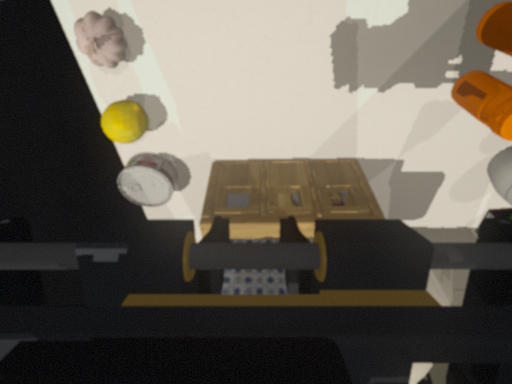

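{"method": "play_rows", "body": {"series": [{"tx": 0,"ty": 0.03,"tz": 0.0125,"turn": -0.06},{"tx": 0,"ty": 0.057,"tz": 0.0125,"turn": -0.087},{"tx": 0,"ty": 0.057,"tz": 0.0125,"turn": -0.087},{"tx": 0,"ty": 0.057,"tz": 0.0125,"turn": -0.087},{"tx": 0,"ty": 0.057,"tz": 0.0125,"turn": -0.087},{"tx": 0,"ty": 0.057,"tz": 0.0125,"turn": -0.087},{"tx": 0,"ty": 0.057,"tz": 0.0125,"turn": -0.087},{"tx": 0,"ty": 0.057,"tz": 0.0125,"turn": -0.087},{"tx": 0,"ty": 0.057,"tz": 0.0125,"turn": -0.087},{"tx": 0,"ty": 0.057,"tz": 0.0125,"turn": -0.087}]}}

```text
time_s: 10.55
position: [0.4216, 0.0189, 0.4055]
tcp_rot: [[0.664, 0.681, 0.31], [0.748, -0.607, -0.27], [0.004, 0.411, -0.912]]
force: [0.2, -0.8, -0.4]
opening: 0.005
```

```bash
python3 st.py
```

```text
J [ -4.74   1.16 108.92 -18.13  51.42 -44.04] P [0.4216 0.0189 0.4055] F [ 0.2 -0.8 -0.4] t 10.55
tilt 24.24 az -41.1 jaw [0.664 0.748 0.004] z [ 0.31  -0.27  -0.912]
```

{"method": "play_rows", "body": {"series": [{"tx": 0,"ty": 0.058,"tz": 0.0125,"turn": -0.09},{"tx": 0,"ty": 0.058,"tz": 0.0125,"turn": -0.09},{"tx": 0,"ty": 0.058,"tz": 0.0125,"turn": -0.09},{"tx": -0.012,"ty": 0.058,"tz": 0.0125,"turn": -0.09},{"tx": -0.02,"ty": 0.057,"tz": 0.0125,"turn": -0.09},{"tx": -0.02,"ty": 0.057,"tz": 0.0125,"turn": -0.09},{"tx": -0.02,"ty": 0.057,"tz": 0.0125,"turn": -0.09},{"tx": -0.02,"ty": 0.057,"tz": 0.0125,"turn": -0.09},{"tx": -0.02,"ty": 0.057,"tz": 0.0125,"turn": -0.09},{"tx": -0.02,"ty": 0.057,"tz": 0.0125,"turn": -0.09}]}}

```text
time_s: 11.55
position: [0.3149, 0.4717, 0.5041]
tcp_rot: [[0.997, -0.078, -0.031], [-0.083, -0.911, -0.404], [0.003, 0.405, -0.914]]
force: [0.6, 0.1, 0.3]
opening: 0.005
```

```bash
python3 st.py
```

```text
J [ 50.6   24.57  61.83 -14.64 112.86  52.01] P [0.3149 0.4717 0.5041] F [0.6 0.1 0.3] t 11.55
tilt 23.91 az -94.3 jaw [ 0.997 -0.083  0.003] z [-0.031 -0.404 -0.914]
```

{"method": "play_rows", "body": {"series": [{"tx": -0.015,"ty": 0.05,"tz": 0,"turn": -0.08},{"tx": -0.015,"ty": 0.05,"tz": 0,"turn": -0.08},{"tx": -0.015,"ty": 0.05,"tz": 0,"turn": -0.08},{"tx": 0.0,"ty": 0.05,"tz": 0,"turn": -0.08},{"tx": 0.01,"ty": 0.04,"tz": 0,"turn": -0.08},{"tx": 0.01,"ty": 0.03,"tz": 0.01,"turn": 0},{"tx": 0.01,"ty": 0.03,"tz": 0.02,"turn": 0},{"tx": 0.015,"ty": 0.035,"tz": 0.03,"turn": 0}]}}

```text
time_s: 12.35
position: [0.2988, 0.6995, 0.5226]
tcp_rot: [[0.878, -0.441, -0.189], [-0.48, -0.807, -0.344], [-0.001, 0.393, -0.92]]
force: [-0.2, -0.7, -0.9]
opening: 0.008
```

```bash
python3 st.py
```

```text
J [ 58.78  49.34  12.83  -1.51 140.95  86.44] P [0.2988 0.6995 0.5226] F [-0.2 -0.7 -0.9] t 12.35
tilt 23.14 az -118.8 jaw [ 0.878 -0.48  -0.001] z [-0.189 -0.344 -0.92 ]
```

{"method": "play_rows", "body": {"series": [{"tx": 0.016,"ty": 0.046,"tz": 0.036,"turn": 0},{"tx": 0.016,"ty": 0.046,"tz": 0.036,"turn": 0},{"tx": 0.016,"ty": 0.046,"tz": 0.036,"turn": 0},{"tx": 0.016,"ty": 0.046,"tz": 0.036,"turn": 0},{"tx": 0.016,"ty": 0.046,"tz": 0.036,"turn": 0},{"tx": 0.016,"ty": 0.046,"tz": 0.036,"turn": 0},{"tx": 0.016,"ty": 0.046,"tz": 0.036,"turn": 0},{"tx": 0.016,"ty": 0.046,"tz": 0.036,"turn": 0}]}}

```text
time_s: 13.15
position: [0.2822, 0.71, 0.5782]
tcp_rot: [[0.872, -0.473, -0.124], [-0.488, -0.856, -0.169], [-0.026, 0.208, -0.978]]
force: [0.6, 0.4, 0.1]
opening: 0.005
```

```bash
python3 st.py
```

```text
J [ 59.59  44.65  12.55   1.72 134.82  89.73] P [0.2822 0.71   0.5782] F [0.6 0.4 0.1] t 13.15
tilt 12.1 az -126.3 jaw [ 0.872 -0.488 -0.026] z [-0.124 -0.169 -0.978]
```

{"method": "play_rows", "body": {"series": [{"tx": 0.028,"ty": 0.042,"tz": 0.035,"turn": 0},{"tx": 0.028,"ty": 0.042,"tz": 0.035,"turn": 0},{"tx": 0.028,"ty": 0.042,"tz": 0.035,"turn": 0},{"tx": 0.028,"ty": 0.042,"tz": 0.035,"turn": 0},{"tx": 0.028,"ty": 0.042,"tz": 0.035,"turn": 0},{"tx": 0.028,"ty": 0.042,"tz": 0.035,"turn": 0},{"tx": 0.028,"ty": 0.042,"tz": 0.035,"turn": 0}]}}

```text
time_s: 13.85
position: [0.3333, 0.7108, 0.6038]
tcp_rot: [[0.87, -0.489, -0.056], [-0.49, -0.872, -0.002], [-0.048, 0.029, -0.998]]
force: [-0.0, 0.2, 0.3]
opening: 0.005
```

```bash
python3 st.py
```

```text
J [ 55.97  42.46  12.55   3.23 126.81  87.2 ] P [0.3333 0.7108 0.6038] F [-0.   0.2  0.3] t 13.85
tilt 3.18 az -178.4 jaw [ 0.87  -0.49  -0.048] z [-0.056 -0.002 -0.998]
```

{"method": "play_rows", "body": {"series": [{"tx": 0.014,"ty": 0.047,"tz": 0.036,"turn": 0.12},{"tx": 0.014,"ty": 0.047,"tz": 0.036,"turn": 0.12},{"tx": 0.014,"ty": 0.047,"tz": 0.036,"turn": 0.12},{"tx": 0.014,"ty": 0.047,"tz": 0.036,"turn": 0},{"tx": 0.014,"ty": 0.047,"tz": 0.036,"turn": 0},{"tx": 0.014,"ty": 0.047,"tz": 0.036,"turn": 0},{"tx": 0.014,"ty": 0.047,"tz": 0.036,"turn": 0}]}}

```text
time_s: 14.55
position: [0.3094, 0.7496, 0.6297]
tcp_rot: [[0.99, -0.139, 0.015], [-0.139, -0.977, 0.163], [-0.008, -0.164, -0.986]]
force: [-1.0, -0.7, -0.8]
opening: 0.003
```

```bash
python3 st.py
```

```text
J [ 58.49  40.75  12.55   4.71 118.13  69.07] P [0.3094 0.7496 0.6297] F [-1.  -0.7 -0.8] t 14.55
tilt 9.44 az 84.7 jaw [ 0.99  -0.139 -0.008] z [ 0.015  0.163 -0.986]
```

{"method": "play_rows", "body": {"series": [{"tx": 0.018,"ty": 0.045,"tz": 0.036,"turn": -0.1},{"tx": 0.018,"ty": 0.045,"tz": 0.036,"turn": -0.1},{"tx": 0.018,"ty": 0.045,"tz": 0.036,"turn": 0},{"tx": 0.018,"ty": 0.045,"tz": 0.036,"turn": 0},{"tx": 0.018,"ty": 0.045,"tz": 0.036,"turn": 0},{"tx": 0.018,"ty": 0.045,"tz": 0.036,"turn": 0},{"tx": 0.018,"ty": 0.045,"tz": 0.036,"turn": 0}]}}

```text
time_s: 15.25
position: [0.3215, 0.7866, 0.6555]
tcp_rot: [[0.939, -0.319, 0.126], [-0.343, -0.875, 0.341], [0.002, -0.364, -0.932]]
force: [0.1, 0.7, 0.2]
opening: 0.003
```

```bash
python3 st.py
```

```text
J [ 59.21  39.78  12.55   3.94 106.63  81.1 ] P [0.3215 0.7866 0.6555] F [0.1 0.7 0.2] t 15.25
tilt 21.32 az 69.7 jaw [ 0.939 -0.343  0.002] z [ 0.126  0.341 -0.932]
```

{"method": "play_rows", "body": {"series": [{"tx": 0.016,"ty": 0.045,"tz": 0.036,"turn": -0.08},{"tx": 0.016,"ty": 0.045,"tz": 0.036,"turn": 0},{"tx": 0.016,"ty": 0.045,"tz": 0.036,"turn": 0},{"tx": 0.016,"ty": 0.045,"tz": 0.036,"turn": 0},{"tx": 0.016,"ty": 0.045,"tz": 0.036,"turn": 0}]}}

```text
time_s: 15.75
position: [0.3261, 0.817, 0.6743]
tcp_rot: [[0.909, -0.363, 0.205], [-0.417, -0.785, 0.457], [-0.005, -0.501, -0.865]]
force: [-0.0, 0.4, 0.5]
opening: 0.005
```

```bash
python3 st.py
```

```text
J [60.24 39.54 12.55  2.81 97.94 86.11] P [0.3261 0.817  0.6743] F [-0.   0.4  0.5] t 15.75
tilt 30.08 az 65.8 jaw [ 0.909 -0.417 -0.005] z [ 0.205  0.457 -0.865]
```

{"method": "play_rows", "body": {"series": [{"tx": -0.003,"ty": -0.03,"tz": -0.02,"turn": -0.03},{"tx": 0,"ty": -0.058,"tz": -0.02,"turn": -0.06},{"tx": 0,"ty": -0.058,"tz": -0.02,"turn": -0.06},{"tx": 0,"ty": -0.058,"tz": -0.02,"turn": -0.06},{"tx": 0,"ty": -0.058,"tz": -0.02,"turn": -0.06},{"tx": 0,"ty": -0.058,"tz": -0.02,"turn": -0.06},{"tx": 0,"ty": -0.058,"tz": -0.02,"turn": -0.06},{"tx": 0.005,"ty": -0.058,"tz": -0.02,"turn": -0.06},{"tx": 0.01,"ty": -0.058,"tz": -0.02,"turn": -0.06},{"tx": 0.01,"ty": -0.058,"tz": -0.02,"turn": -0.06}]}}

```text
time_s: 16.75
position: [0.3432, 0.3749, 0.5147]
tcp_rot: [[0.517, -0.742, 0.427], [-0.856, -0.445, 0.263], [-0.005, -0.501, -0.865]]
force: [0.9, -0.3, 0.4]
opening: 0.005
```

{"method": "play_rows", "body": {"series": [{"tx": 0.01,"ty": -0.058,"tz": -0.02,"turn": -0.06},{"tx": 0.01,"ty": -0.058,"tz": -0.02,"turn": -0.06},{"tx": 0.01,"ty": -0.058,"tz": -0.02,"turn": -0.06},{"tx": 0.01,"ty": -0.058,"tz": -0.02,"turn": -0.06},{"tx": 0.01,"ty": -0.058,"tz": -0.02,"turn": -0.06},{"tx": 0.0,"ty": -0.058,"tz": -0.01,"turn": -0.06},{"tx": 0,"ty": -0.058,"tz": -0.01,"turn": -0.06},{"tx": 0,"ty": -0.058,"tz": -0.01,"turn": -0.06},{"tx": 0,"ty": -0.058,"tz": -0.01,"turn": -0.06},{"tx": 0,"ty": -0.058,"tz": -0.01,"turn": 0}]}}

```text
time_s: 17.75
position: [0.3832, -0.0891, 0.3952]
tcp_rot: [[-0.022, -0.865, 0.502], [-1.0, 0.02, -0.009], [-0.002, -0.502, -0.865]]
force: [1.1, 0.9, -0.0]
opening: 0.002
```

```bash
python3 st.py
```

```text
J [-41.64  -5.71 119.08  26.92  46.15  34.31] P [ 0.3832 -0.0891  0.3952] F [ 1.1  0.9 -0. ] t 17.75
tilt 30.11 az -1.0 jaw [-0.022 -1.    -0.002] z [ 0.502 -0.009 -0.865]
```

Run:
```python
from h import *
s=vision.capture("side");t=vision.capture("top")
cv2.imwrite("pics/s2.png",cv2.resize(s["pixels"][80:372,290:490],None,fx=3,fy=2,interpolation=cv2.INTER_CUBIC)); cv2.imwrite("pics/t2.png",cv2.resize(t["pixels"][90:250,270:440],None,fx=4.5,fy=3.7,interpolation=cv2.INTER_CUBIC))
def tri(a,b):
    (o1,d1),(o2,d2)=ray(s,a),ray(t,b)
    A=np.c_[d1,-d2]; k=np.linalg.lstsq(A,o2-o1,rcond=None)[0]
    p,q=o1+k[0]*d1,o2+k[1]*d2; return (p+q)/2,np.linalg.norm(p-q)
print("can top",tri((453,255),(412,162)))
print("lemon",tri((437,297),(414,201)))
print("TElid front L/R corners",)
```

```text
can top (array([ 0.60247257, -0.51295165,  0.03079463]), np.float64(0.0011756090751887701))
lemon (array([ 0.48705141, -0.51147244,  0.03219284]), np.float64(0.002331723635934309))
TElid front L/R corners
```

View pics/s2.png

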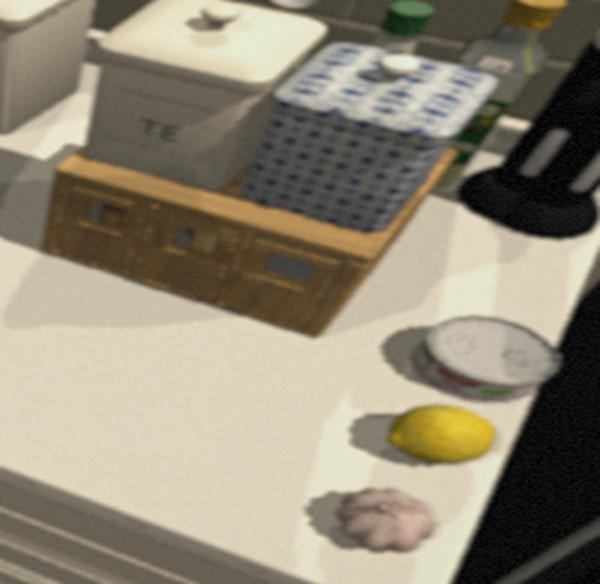

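View pics/t2.png

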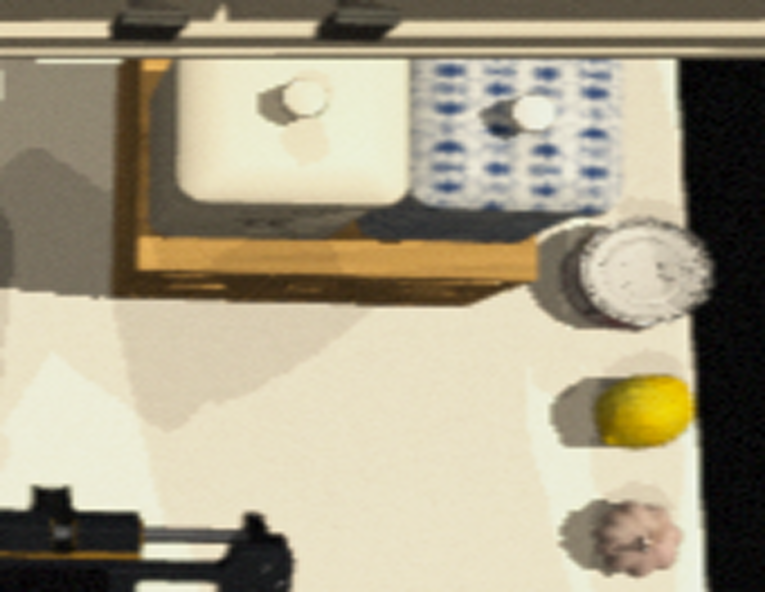

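{"method": "play_rows", "body": {"series": [{"tx": 0.01,"ty": -0.045,"tz": -0.03,"turn": 0},{"tx": 0.01,"ty": -0.045,"tz": -0.03,"turn": 0},{"tx": 0.01,"ty": -0.045,"tz": -0.03,"turn": 0},{"tx": 0.01,"ty": -0.045,"tz": -0.03,"turn": 0},{"tx": 0.01,"ty": -0.045,"tz": -0.03,"turn": 0},{"tx": 0,"ty": -0.045,"tz": -0.03,"turn": 0},{"tx": 0,"ty": -0.045,"tz": -0.03,"turn": -0.008},{"tx": 0,"ty": -0.02,"tz": 0,"turn": 0}]}}

```text
time_s: 18.65
position: [0.4235, -0.3578, 0.2241]
tcp_rot: [[-0.032, -0.867, 0.497], [-0.999, 0.031, -0.01], [-0.006, -0.497, -0.868]]
force: [-0.1, -0.0, 0.5]
opening: 0.002
```

```bash
python3 st.py
python3 - <<'E'
from h import *
p=vision.capture("wrist"); cv2.imwrite("pics/w2.png",cv2.resize(p["pixels"],None,fx=1.5,fy=1.5,interpolation=cv2.INTER_CUBIC))
np.savez("pics/w2.npz",**{k:p[k] for k in("fx","fy","cx","cy","extrinsics")})
E
```

```text
J [-62.92  27.84 109.54  46.58  37.08  -7.63] P [ 0.4235 -0.3578  0.2241] F [-0.1 -0.   0.5] t 18.65
tilt 29.81 az -1.2 jaw [-0.032 -0.999 -0.006] z [ 0.497 -0.01  -0.868]
```

View pics/w2.png

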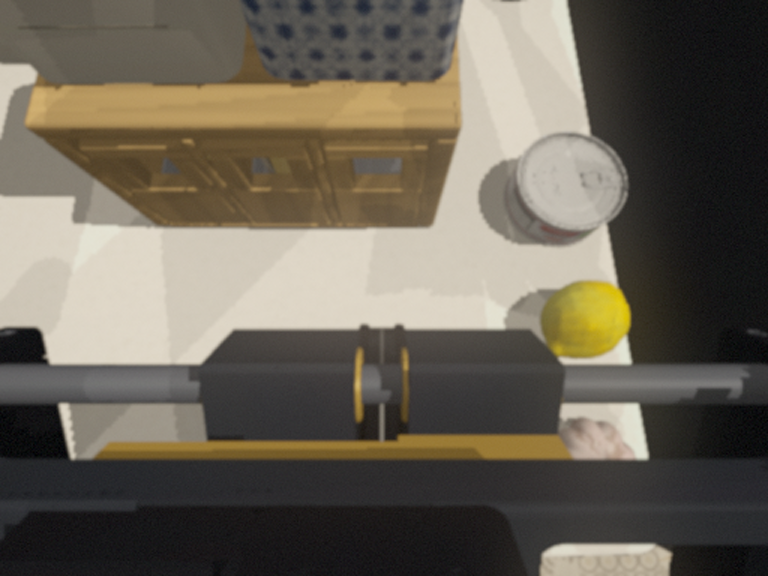

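Run:
```python
from h import *
p=dict(np.load("pics/w2.npz"))
for n,c,z in [("TL",(28,130),.144),("TR",(460,122),.144),("BL",(157,226),0),("BR",(435,227),0)]: print(n,atz(p,np.array(c)/1.5,z).round(4))
# right front window edges at z .112/.072, gaps
for n,c,z in [("winTL",(355,157),.112),("winTR",(403,155),.112),("winBL",(356,174),.08),("winBR",(400,175),.08)]: print(n,atz(p,np.array(c)/1.5,z).round(4))
print(proj(p,[[.58,-.36,.045]])*1.5)
```

```text
TL [ 0.5823 -0.1716  0.144 ]
TR [ 0.5789 -0.4036  0.144 ]
BL [ 0.5873 -0.1653  0.    ]
BR [ 0.5781 -0.4071  0.    ]
winTL [ 0.5796 -0.3452  0.112 ]
winTR [ 0.5799 -0.3745  0.112 ]
winBL [ 0.5862 -0.3439  0.08  ]
winBR [ 0.5843 -0.3741  0.08  ]
[[380.17545639 203.88098468]]
```

{"method": "play_rows", "body": {"series": [{"tx": 0.02,"ty": -0.001,"tz": -0.05,"turn": 0},{"tx": 0.02,"ty": -0.001,"tz": -0.05,"turn": 0},{"tx": 0.03,"ty": 0,"tz": -0.04,"turn": 0},{"tx": 0.03,"ty": 0,"tz": -0.013,"turn": 0},{"tx": 0.02,"ty": 0,"tz": 0,"turn": 0},{"tx": 0,"ty": 0,"tz": 0,"turn": 0}]}}

```text
time_s: 19.3
position: [0.5222, -0.3556, 0.1059]
tcp_rot: [[-0.025, -0.865, 0.501], [-1.0, 0.023, -0.01], [-0.003, -0.501, -0.865]]
force: [-0.2, -0.5, 0.5]
opening: 0.004
```

```bash
python3 st.py
python3 - <<'E'
from h import *
p=vision.capture("wrist"); cv2.imwrite("pics/w3.png",cv2.resize(p["pixels"],None,fx=1.5,fy=1.5,interpolation=cv2.INTER_CUBIC))
p=vision.capture("side"); cv2.imwrite("pics/s3.png",cv2.resize(p["pixels"][80:300,280:480],None,fx=3,fy=2.7,interpolation=cv2.INTER_CUBIC))
E
```

```text
J [-53.1   43.6  103.12  61.26  26.75 -16.  ] P [ 0.5222 -0.3556  0.1059] F [-0.2 -0.5  0.5] t 19.3
tilt 30.08 az -1.2 jaw [-0.025 -1.    -0.003] z [ 0.501 -0.01  -0.865]
```

View pics/w3.png

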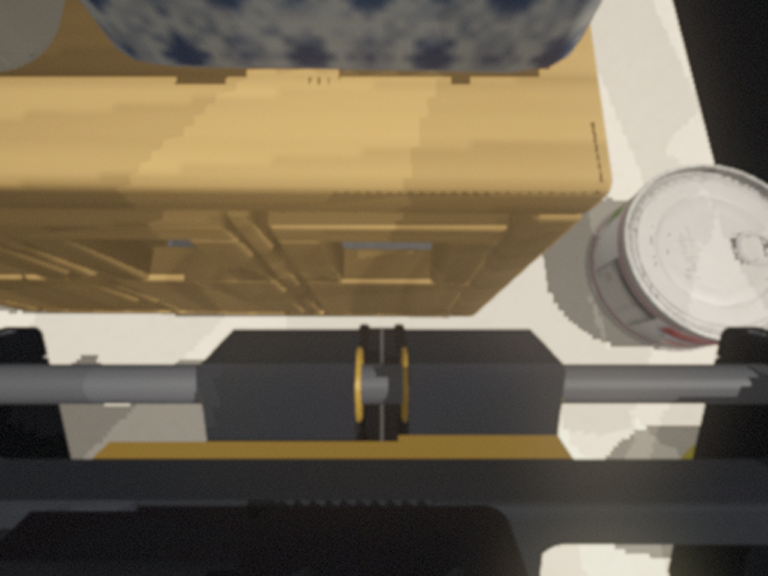

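View pics/s3.png

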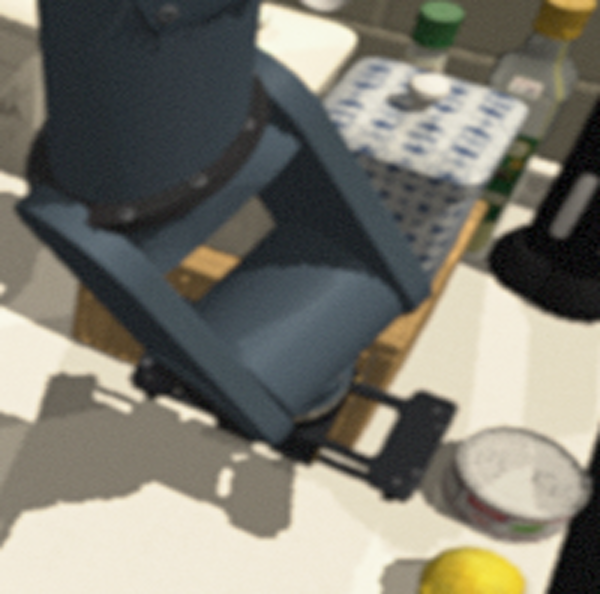

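{"method": "play_rows", "body": {"series": [{"tx": 0.012,"ty": -0.005,"tz": -0.005,"turn": 0},{"tx": 0.006,"ty": 0,"tz": 0,"turn": 0},{"tx": 0.005,"ty": 0,"tz": 0,"turn": 0},{"tx": 0.003,"ty": 0,"tz": 0,"turn": 0}]}}

```text
time_s: 19.8
position: [0.5397, -0.3619, 0.1007]
tcp_rot: [[-0.031, -0.867, 0.498], [-1.0, 0.028, -0.013], [-0.003, -0.498, -0.867]]
force: [-7.0, -1.2, 3.0]
opening: 0.006
```

{"method": "play_rows", "body": {"series": [{"tx": 0.004,"ty": 0,"tz": 0,"turn": 0},{"tx": 0.003,"ty": 0,"tz": 0,"turn": 0}]}}

```text
time_s: 20.0
position: [0.5441, -0.362, 0.1005]
tcp_rot: [[-0.031, -0.867, 0.497], [-1.0, 0.028, -0.014], [-0.002, -0.497, -0.868]]
force: [-19.0, -1.4, 12.3]
opening: 0.002
```

{"method": "play_rows", "body": {"series": [{"tx": -0.02,"ty": 0,"tz": 0,"turn": 0},{"tx": -0.05,"ty": 0,"tz": 0.02,"turn": 0},{"tx": -0.05,"ty": 0,"tz": 0.04,"turn": 0},{"tx": -0.02,"ty": 0,"tz": 0.05,"turn": 0},{"tx": 0,"ty": 0,"tz": 0.02,"turn": 0}], "gripper": 1}}

```text
time_s: 20.5
position: [0.4331, -0.3618, 0.2061]
tcp_rot: [[-0.033, -0.866, 0.499], [-0.999, 0.03, -0.014], [-0.003, -0.5, -0.866]]
force: [0.9, -1.1, 0.4]
opening: 0.372
```

```bash
python3 st.py
python3 - <<'E'
from h import *
p=vision.capture("wrist"); cv2.imwrite("pics/w4.png",cv2.resize(p["pixels"],None,fx=1.5,fy=1.5,interpolation=cv2.INTER_CUBIC))
np.savez("pics/w4.npz",**{k:p[k] for k in("fx","fy","cx","cy","extrinsics")})
E
```

```text
J [-62.12  30.26 109.16  49.1   35.15  -9.9 ] P [ 0.4331 -0.3618  0.2061] F [ 0.9 -1.1  0.4] t 20.5
tilt 29.98 az -1.6 jaw [-0.033 -0.999 -0.003] z [ 0.499 -0.014 -0.866]
```

View pics/w4.png

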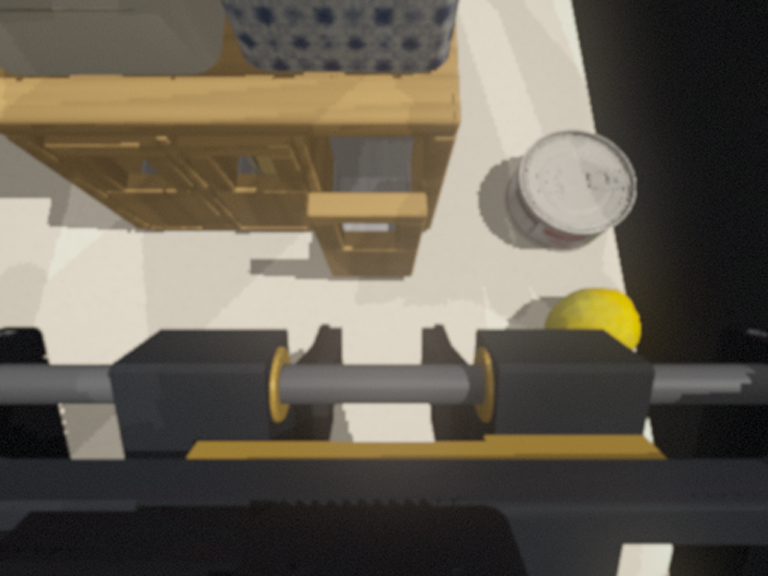

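Run:
```python
from h import *
p=dict(np.load("pics/w4.npz"))
for c in [(308,217),(426,217),(312,195),(425,194)]: print(atz(p,np.array(c)/1.5,.124).round(4))
for c in [(332,274),(410,276)]: print(atz(p,np.array(c)/1.5,.01).round(4))
```

```text
[ 0.5375 -0.3268  0.124 ]
[ 0.5354 -0.3869  0.124 ]
[ 0.5497 -0.3287  0.124 ]
[ 0.5483 -0.3872  0.124 ]
[ 0.5406 -0.3258  0.01  ]
[ 0.537  -0.3861  0.01  ]
```

{"method": "play_rows", "body": {"series": [{"tx": 0,"ty": 0.002,"tz": 0,"turn": 0},{"tx": 0,"ty": 0.003,"tz": 0,"turn": 0},{"tx": 0.01,"ty": 0,"tz": -0.01,"turn": 0},{"tx": 0.015,"ty": 0,"tz": -0.01,"turn": 0},{"tx": 0.02,"ty": 0,"tz": -0.02,"turn": 0},{"tx": 0.03,"ty": 0,"tz": -0.025,"turn": 0},{"tx": 0.027,"ty": 0,"tz": -0.025,"turn": 0},{"tx": 0,"ty": 0,"tz": 0,"turn": 0}], "gripper": 1}}

```text
time_s: 21.35
position: [0.5186, -0.3552, 0.1273]
tcp_rot: [[-0.026, -0.868, 0.497], [-1.0, 0.027, -0.005], [-0.009, -0.496, -0.868]]
force: [-1.5, 1.2, 0.6]
opening: 0.992
```

```bash
python3 st.py
python3 - <<'E'
from h import *
p=vision.capture("wrist"); cv2.imwrite("pics/w5.png",cv2.resize(p["pixels"],None,fx=1.5,fy=1.5,interpolation=cv2.INTER_CUBIC))
E
```

```text
J [-53.36  41.22 103.04  56.36  28.34 -10.69] P [ 0.5186 -0.3552  0.1273] F [-1.5  1.2  0.6] t 21.35
tilt 29.77 az -0.6 jaw [-0.026 -1.    -0.009] z [ 0.497 -0.005 -0.868]
```

View pics/w5.png

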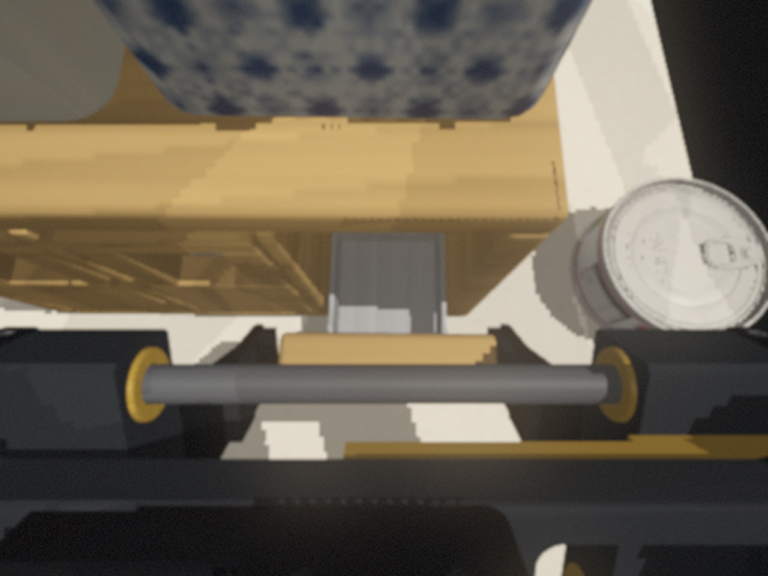

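{"method": "play_rows", "body": {"series": [{"tx": 0,"ty": -0.002,"tz": 0,"turn": 0},{"tx": 0,"ty": 0,"tz": 0,"turn": 0},{"tx": 0,"ty": 0,"tz": 0,"turn": 0},{"tx": 0,"ty": 0,"tz": 0,"turn": 0},{"tx": 0,"ty": 0,"tz": 0,"turn": 0}], "gripper": 0}}

```text
time_s: 21.9
position: [0.5162, -0.3571, 0.1321]
tcp_rot: [[-0.028, -0.866, 0.499], [-1.0, 0.028, -0.007], [-0.008, -0.499, -0.866]]
force: [-0.9, 4.3, 3.0]
opening: 0.707
```

{"method": "play_rows", "body": {"series": [{"tx": -0.01,"ty": 0,"tz": 0,"turn": 0},{"tx": -0.025,"ty": 0.0005,"tz": 0,"turn": 0},{"tx": -0.025,"ty": 0.0005,"tz": 0,"turn": 0},{"tx": -0.025,"ty": 0.0005,"tz": 0,"turn": 0},{"tx": -0.025,"ty": 0.0005,"tz": 0,"turn": 0},{"tx": -0.01,"ty": 0.0005,"tz": 0,"turn": 0}]}}

```text
time_s: 22.5
position: [0.4195, -0.3536, 0.1321]
tcp_rot: [[-0.027, -0.866, 0.5], [-1.0, 0.029, -0.005], [-0.01, -0.5, -0.866]]
force: [2.0, 8.2, 4.1]
opening: 0.71
```

```bash
python3 st.py
```

```text
J [-63.29  38.37 113.3   64.79  29.43 -29.7 ] P [ 0.4195 -0.3536  0.1321] F [2.  8.2 4.1] t 22.5
tilt 30.0 az -0.6 jaw [-0.027 -1.    -0.01 ] z [ 0.5   -0.005 -0.866]
```

{"method": "play_rows", "body": {"series": [{"tx": -0.004,"ty": 0,"tz": 0,"turn": 0},{"tx": -0.002,"ty": 0,"tz": 0,"turn": 0}]}}

```text
time_s: 22.7
position: [0.4165, -0.3537, 0.1321]
tcp_rot: [[-0.026, -0.864, 0.502], [-1.0, 0.028, -0.004], [-0.011, -0.502, -0.865]]
force: [15.6, 8.9, -5.2]
opening: 0.709
```

{"method": "play_rows", "body": {"series": [{"tx": 0.002,"ty": 0,"tz": 0,"turn": 0},{"tx": 0,"ty": 0,"tz": 0,"turn": 0},{"tx": 0,"ty": 0,"tz": 0,"turn": 0},{"tx": -0.005,"ty": 0,"tz": 0.01,"turn": 0},{"tx": -0.02,"ty": 0,"tz": 0.035,"turn": 0},{"tx": -0.02,"ty": 0,"tz": 0.055,"turn": 0},{"tx": -0.01,"ty": 0,"tz": 0.05,"turn": 0},{"tx": 0,"ty": 0,"tz": 0.03,"turn": 0}], "gripper": 1}}

```text
time_s: 23.5
position: [0.3721, -0.3577, 0.2787]
tcp_rot: [[-0.032, -0.866, 0.499], [-0.999, 0.028, -0.016], [-0.0, -0.499, -0.866]]
force: [1.0, -0.1, 0.1]
opening: 0.998
```

```bash
python3 st.py
python3 - <<'E'
from h import *
p=vision.capture("wrist"); cv2.imwrite("pics/w6.png",cv2.resize(p["pixels"],None,fx=1.5,fy=1.5,interpolation=cv2.INTER_CUBIC))
np.savez("pics/w6.npz",**{k:p[k] for k in("fx","fy","cx","cy","extrinsics")})
E
```

```text
J [-69.05  20.05 111.08  41.24  44.32  -6.23] P [ 0.3721 -0.3577  0.2787] F [ 1.  -0.1  0.1] t 23.5
tilt 29.97 az -1.8 jaw [-0.032 -0.999 -0.   ] z [ 0.499 -0.016 -0.866]
```

View pics/w6.png

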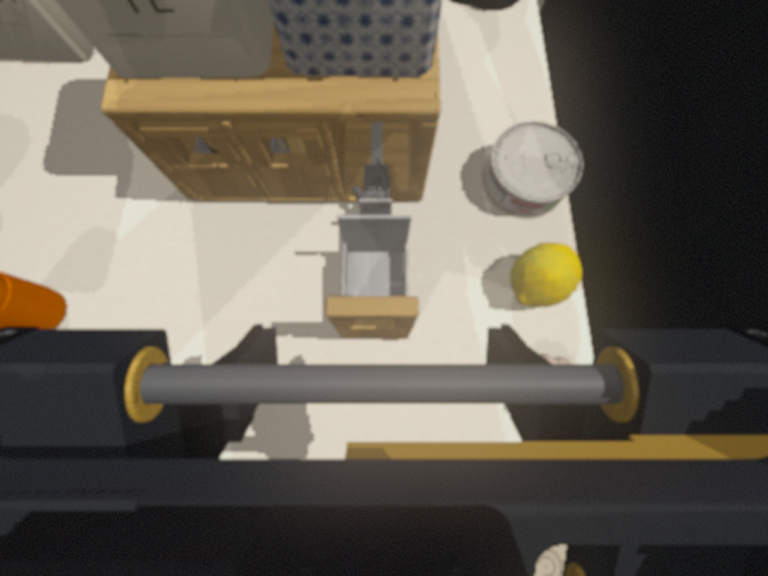

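```bash
cat > kin.py <<'E'
import numpy as np
from scipy.optimize import least_squares
from scipy.spatial.transform import Rotation as Ro
D=[([60.13,30.28,82.16,0,67.69,-10.23],[.2097,.5882,.2913]),([60.04,27.43,12.93,.05,140.04,-10.27],[.2083,.5838,.7849]),([59.59,19.16,38.06,.26,121.89,-10.63],[.2011,.5635,.71]),
([65.61,34.84,34.2,1.26,110.61,-90.46],[.2016,.7254,.5546]),([59.28,41.52,12.49,12.21,105.51,-112.36],[.2991,.8148,.6356]),([42.24,3.12,93.52,-6.51,55.61,-75.78],[.3235,.4139,.4953]),
([-59.08,15.65,105.12,28.88,47.59,-163.48],[.4219,-.3247,.3297]),([58.78,49.34,12.83,-1.51,140.95,86.44],[.2988,.6995,.5226]),([60.24,39.54,12.55,2.81,97.94,86.11],[.3261,.817,.6743]),
([-41.64,-5.71,119.08,26.92,46.15,34.31],[.3832,-.0891,.3952]),([-62.92,27.84,109.54,46.58,37.08,-7.63],[.4235,-.3578,.2241]),([-53.1,43.6,103.12,61.26,26.75,-16],[.5222,-.3556,.1059]),([-63.29,38.37,113.3,64.79,29.43,-29.7],[.4195,-.3536,.1321])]
RZ=[None]*3
def fk(q,p):
    a,h,d,l2,e,l3,L,w,dy4=p
    r1=Ro.from_euler('z',q[0],degrees=True); r2=r1*Ro.from_euler('y',q[1],degrees=True); r3=r2*Ro.from_euler('y',q[2],degrees=True)
    s4=S[0]; s6=S[1]
    r4=r3*Ro.from_euler('z',s4*q[3],degrees=True); r5=r4*Ro.from_euler('y',q[4],degrees=True); r6=r5*Ro.from_euler('z',s6*q[5],degrees=True)
    P=r1.apply([a,d,h])+r2.apply([0,0,l2])+r3.apply([e,0,l3])+r4.apply([0,dy4,0])+r5.apply([w,0,L])
    return P,r6.as_matrix()
S=[1,1]
def fit():
    best=None
    for s in (1,-1):
        S[0]=s
        f=lambda p:np.concatenate([fk(q,p)[0]-np.array(P) for q,P in D])
        r=least_squares(f,[0,.3,.05,.35,0,.35,.25,0,0])
        if best is None or r.cost<best[0]: best=(r.cost,s,r.x,np.abs(r.fun).max())
    S[0]=best[1]; return best
best=fit(); par=best[2]
if __name__=="__main__":
    print(best); 
    for q in (D[-2],D[0]):
        S[1]=1;print(fk(q[0],par)[1].round(3).tolist())
        S[1]=-1;print(fk(q[0],par)[1].round(3).tolist())
E
python3 kin.py
python3 - <<'E'
from h import *
p=dict(np.load("pics/w6.npz"))
for c,z in [((328,317),.124),((418,316),.124),((328,298),.124),((418,297),.124),((340,218),.095),((410,218),.095),((347,293),.016),((405,293),.016)]: print(c,atz(p,np.array(c)/1.5,z).round(4))
E
```

```text
(np.float64(4.536487532133849e-08), 1, array([-2.12525660e-05,  2.74183743e-01,  1.11030609e-01,  5.88042418e-01,
        1.14098094e-01,  3.91688438e-01,  2.35777729e-01, -4.70945771e-06,
       -2.74200454e-05]), np.float64(0.00011413841127616564))
[[0.025, 0.865, 0.501], [1.0, -0.023, -0.01], [0.003, 0.501, -0.865]]
[[0.479, 0.72, 0.501], [0.836, -0.549, -0.01], [0.268, 0.424, -0.865]]
[[-0.336, -0.942, -0.001], [-0.942, 0.336, -0.002], [0.002, 0.0, -1.0]]
[[-0.644, -0.765, -0.001], [-0.765, 0.644, -0.002], [0.002, -0.0, -1.0]]
(328, 317) [ 0.4381 -0.3243  0.124 ]
(418, 316) [ 0.4369 -0.3831  0.124 ]
(328, 298) [ 0.4508 -0.3242  0.124 ]
(418, 297) [ 0.4496 -0.3837  0.124 ]
(340, 218) [ 0.5206 -0.3299  0.095 ]
(410, 218) [ 0.5189 -0.3838  0.095 ]
(347, 293) [ 0.4805 -0.3287  0.016 ]
(405, 293) [ 0.4788 -0.3824  0.016 ]
```

```bash
cat > ik.py <<'E'
from kin import *
S[1]=1
LIM=np.array([[-176.69,176.69],[-43.24,126.21],[12.49,139.97],[-82,262],[0,151.66],[-163.58,163.58]])
from rig import bot
def ik(P,R,q0):
    Rm=R@np.diag([-1,-1,1])
    def f(q):
        p,r=fk(q,par); return np.concatenate([(p-P)*10,(r-Rm).ravel()])
    r=least_squares(f,np.clip(q0,LIM[:,0]+.01,LIM[:,1]-.01),bounds=(LIM[:,0],LIM[:,1])); return r.x.round(1),round(np.sqrt(r.cost*2),4)
E
python3 - <<'E'
from ik import *
s=bot.read_state(); R=s['tcp_rot']; q=s['joint_positions']
for P in [(.40,-.2,.28),(.40,-.1,.28),(.40,0,.28),(.40,.08,.28),(.43,.08,.25),(.4745,.0765,.2),(.4745,.0765,.137)]:
    q1,c=ik(np.array(P),R,q); print(P,q1,c); q=q1
E
```

```text
(0.4, -0.2, 0.28) [-53.6  13.4 123.   46.8  32.6   0.4] 0.0
(0.4, -0.1, 0.28) [-40.6  10.  128.6  48.5  24.6   9.3] 0.0
(0.4, 0, 0.28) [-22.2   8.8 130.5  39.9  15.5  33.2] 0.0
(0.4, 0.08, 0.28) [ -5.4   9.8 129.    8.   11.2  78.9] 0.0
(0.43, 0.08, 0.25) [ -4.9  16.4 127.7  12.8   5.8  74.5] 0.0
(0.4745, 0.0765, 0.2) [ -4.8  26.2 125.  136.7   1.8 -49.4] 0.0
(0.4745, 0.0765, 0.137) [ -4.8  36.2 127.5 174.7  13.9 -87.6] 0.0
```

```bash
cat > path.py <<'E'
from ik import *
def run(rows,q=None,P=None,R=None,verbose=True):
    s=bot.read_state()
    if q is None: q,P,R=s['joint_positions'],s['position'].copy(),s['tcp_rot']
    for i,r in enumerate(rows):
        P=P+.8*np.array(r[:3]); R=Ro.from_euler('z',60*r[3],degrees=True).as_matrix()@R
        q1,c=ik(P,R,q); 
        if verbose: print(i,P.round(3),q1,c,'dq',np.abs(q1-q).max().round(1))
        q=q1
    return q,P,R
E
python3 - <<'E'
from path import *
q,P,R=run([(.004,.056,0,.04)]*9)
print()
q,P,R=run([(.01,.03,-.02,.0)]+[(.014,.005,-.03,0)]*3+[(0.006,0,-.04,0)]*2+[(0,0,-.03,0)],q,P,R)
E
```

```text
0 [ 0.377 -0.314  0.282] [-66.5  17.8 114.7  42.5  43.   -7.8] 0.0 dq 3.8
1 [ 0.38  -0.269  0.282] [-63.4  15.8 118.2  43.8  41.5  -8.9] 0.0 dq 3.5
2 [ 0.383 -0.225  0.282] [-59.8  14.  121.4  45.1  39.9  -9.4] 0.0 dq 3.6
3 [ 0.386 -0.18   0.282] [-55.5  12.4 124.2  46.3  38.2  -9.3] 0.0 dq 4.3
4 [ 0.389 -0.135  0.282] [-50.4  11.  126.4  47.5  36.2  -8.2] 0.0 dq 5.1
5 [ 0.393 -0.09   0.282] [-44.3  10.  128.2  48.5  34.   -6.2] 0.0 dq 6.1
6 [ 0.396 -0.045  0.282] [-37.4   9.3 129.2  49.3  31.4  -3.1] 0.0 dq 6.9
7 [ 0.399 -0.001  0.282] [-29.7   9.  129.6  49.5  28.7   1.3] 0.0 dq 7.7
8 [0.402 0.044 0.282] [-21.5   9.2 129.3  48.8  25.9   6.9] 0.0 dq 8.2

0 [0.41  0.068 0.266] [-16.2  12.5 129.5  54.2  21.1   5.5] 0.0 dq 5.4
1 [0.421 0.072 0.242] [-14.8  17.1 129.9  66.6  17.9  -6.5] 0.0 dq 12.4
2 [0.433 0.076 0.218] [-13.5  21.7 129.9  82.   16.  -21.4] 0.0 dq 15.4
3 [0.444 0.08  0.194] [-12.3  26.2 129.7  98.2  15.4 -37.1] 0.0 dq 16.2
4 [0.449 0.08  0.162] [-12.2  31.9 130.5 119.3  17.5 -58.9] 0.0 dq 21.8
5 [0.453 0.08  0.13 ] [-12.   37.6 130.8 133.5  21.1 -73.7] 0.0 dq 14.8
6 [0.453 0.08  0.106] [-12.   41.9 131.3 141.2  24.6 -82.1] 0.0 dq 8.4
```

{"method": "play_rows", "body": {"series": [{"tx": 0.004,"ty": 0.03,"tz": 0,"turn": 0.02},{"tx": 0.004,"ty": 0.056,"tz": 0,"turn": 0.04},{"tx": 0.004,"ty": 0.056,"tz": 0,"turn": 0.04},{"tx": 0.004,"ty": 0.056,"tz": 0,"turn": 0.04},{"tx": 0.004,"ty": 0.056,"tz": 0,"turn": 0.04},{"tx": 0.004,"ty": 0.056,"tz": 0,"turn": 0.04},{"tx": 0.004,"ty": 0.056,"tz": 0,"turn": 0.04},{"tx": 0.004,"ty": 0.056,"tz": 0,"turn": 0.04},{"tx": 0.004,"ty": 0.056,"tz": 0,"turn": 0.04},{"tx": 0.01,"ty": 0.04,"tz": -0.02,"turn": 0.02}]}}

```text
time_s: 24.55
position: [0.41, 0.0595, 0.2609]
tcp_rot: [[0.343, -0.813, 0.471], [-0.939, -0.296, 0.173], [-0.002, -0.502, -0.865]]
force: [0.4, -1.3, -0.1]
opening: 1.0
```

```bash
python3 st.py
python3 - <<'E'
from h import *
p=vision.capture("wrist"); cv2.imwrite("pics/w7.png",cv2.resize(p["pixels"],None,fx=1.5,fy=1.5,interpolation=cv2.INTER_CUBIC))
np.savez("pics/w7.npz",**{k:p[k] for k in("fx","fy","cx","cy","extrinsics")})
E
```

```text
J [-18.18  13.22 129.91  56.77  21.87   1.  ] P [0.41   0.0595 0.2609] F [ 0.4 -1.3 -0.1] t 24.55
tilt 30.13 az 20.2 jaw [ 0.343 -0.939 -0.002] z [ 0.471  0.173 -0.865]
```

View pics/w7.png

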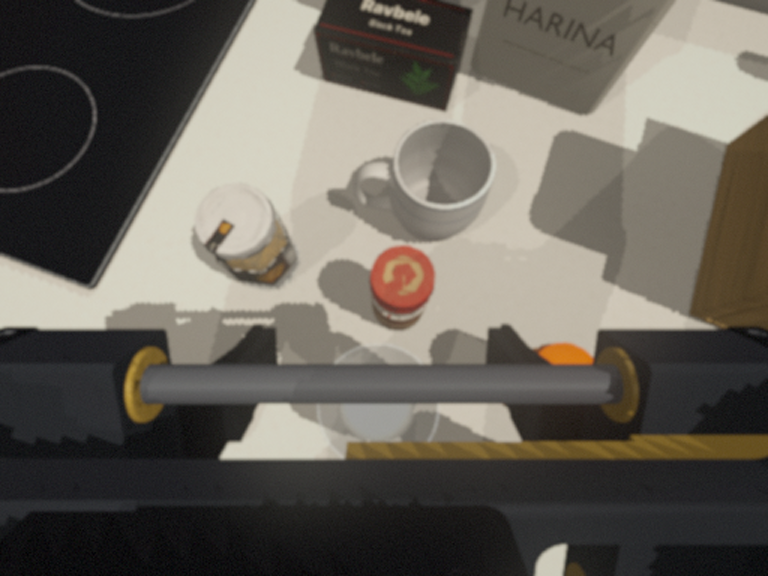

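```bash
python3 - <<'E'
from h import *
p=dict(np.load("pics/w7.npz"))
for c in [(402,277),(371,278),(434,276)]: print(atz(p,np.array(c)/1.5,.106).round(4))
print('mug',atz(p,np.array((443,165))/1.5,.089).round(3),'mug near',atz(p,np.array((437,237))/1.5,.0).round(3))
E
python3 - <<'E'
from path import *
q,P,R=run([(.012,.002,-.016,0)]*6+[(0.0,0,-.016,0)]*4)
E
```

```text
[0.5016 0.0794 0.106 ]
[0.4939 0.0987 0.106 ]
[0.5096 0.0595 0.106 ]
mug [0.602 0.08  0.089] mug near [0.581 0.067 0.   ]
0 [0.418 0.065 0.246] [-16.8  16.3 129.8  62.6  20.2  -4.3] 0.0 dq 5.6
1 [0.428 0.067 0.233] [-16.   18.9 129.4  68.5  18.9  -9.9] 0.0 dq 5.9
2 [0.437 0.068 0.22 ] [-15.2  21.5 128.9  74.8  17.9 -15.8] 0.0 dq 6.3
3 [0.447 0.07  0.207] [-14.5  24.  128.3  81.1  17.1 -21.8] 0.0 dq 6.3
4 [0.457 0.071 0.194] [-13.8  26.4 127.7  87.3  16.6 -27.6] 0.0 dq 6.2
5 [0.466 0.073 0.182] [-13.2  28.7 126.9  93.2  16.4 -33.2] 0.0 dq 5.9
6 [0.466 0.073 0.169] [-13.2  30.8 127.4 102.   16.7 -42.3] 0.0 dq 9.1
7 [0.466 0.073 0.156] [-13.2  32.9 127.9 110.1  17.4 -50.8] 0.0 dq 8.5
8 [0.466 0.073 0.143] [-13.2  35.1 128.3 117.3  18.5 -58.4] 0.0 dq 7.6
9 [0.466 0.073 0.13 ] [-13.2  37.2 128.7 123.6  19.7 -65. ] 0.0 dq 6.6
```

{"method": "play_rows", "body": {"series": [{"tx": 0.012,"ty": 0.001,"tz": -0.01,"turn": 0},{"tx": 0.012,"ty": 0.001,"tz": -0.01,"turn": 0},{"tx": 0.012,"ty": 0.001,"tz": -0.01,"turn": 0},{"tx": 0.012,"ty": 0.001,"tz": -0.01,"turn": 0},{"tx": 0.012,"ty": 0.001,"tz": -0.01,"turn": 0},{"tx": 0.012,"ty": 0.001,"tz": -0.01,"turn": 0},{"tx": 0.012,"ty": 0.001,"tz": -0.01,"turn": 0},{"tx": 0,"ty": 0,"tz": -0.014,"turn": 0},{"tx": 0,"ty": 0,"tz": -0.014,"turn": 0},{"tx": 0,"ty": 0,"tz": 0,"turn": 0}]}}

```text
time_s: 25.6
position: [0.477, 0.0627, 0.1801]
tcp_rot: [[0.339, -0.817, 0.466], [-0.941, -0.291, 0.173], [-0.006, -0.497, -0.868]]
force: [-0.3, -0.1, 0.7]
opening: 0.999
```

```bash
python3 st.py
python3 - <<'E'
from h import *
p=vision.capture("wrist"); cv2.imwrite("pics/w8.png",cv2.resize(p["pixels"],None,fx=1.5,fy=1.5,interpolation=cv2.INTER_CUBIC))
np.savez("pics/w8.npz",**{k:p[k] for k in("fx","fy","cx","cy","extrinsics")})
s=bot.read_state(); g=s['position']+s['tcp_rot']@[0,0,.051]; print('grasp pt',g.round(4), s['position'].round(4))
E
```

```text
J [-14.15  29.18 125.55  89.96  16.37 -30.15] P [0.477  0.0627 0.1801] F [-0.3 -0.1  0.7] t 25.6
tilt 29.8 az 20.4 jaw [ 0.339 -0.941 -0.006] z [ 0.466  0.173 -0.868]
grasp pt [0.5009 0.0717 0.1364] [0.4772 0.0628 0.1807]
```

View pics/w8.png

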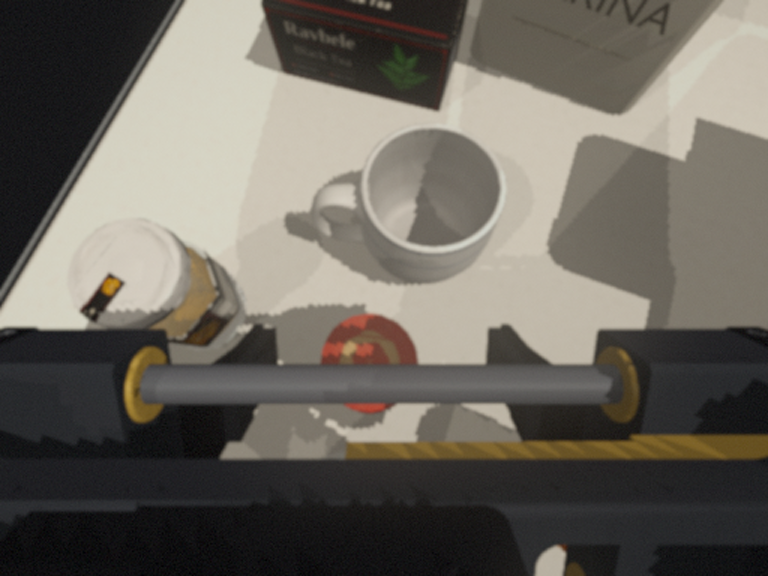

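Run:
```python
from h import *
p=dict(np.load("pics/w8.npz"))
for c in [(369,363),(321,363),(417,363)]: print(atz(p,np.array(c)/1.5,.106).round(4))
```

```text
[0.5022 0.0792 0.106 ]
[0.4949 0.0993 0.106 ]
[0.5094 0.059  0.106 ]
```

{"method": "play_rows", "body": {"series": [{"tx": 0.001,"ty": 0.005,"tz": 0,"turn": 0},{"tx": 0,"ty": 0.004,"tz": 0,"turn": 0},{"tx": 0,"ty": 0,"tz": -0.013,"turn": 0},{"tx": 0,"ty": 0,"tz": -0.013,"turn": 0},{"tx": 0,"ty": 0,"tz": -0.013,"turn": 0},{"tx": 0,"ty": 0,"tz": -0.013,"turn": 0},{"tx": 0,"ty": 0,"tz": 0,"turn": 0}]}}

```text
time_s: 26.35
position: [0.478, 0.0709, 0.139]
tcp_rot: [[0.341, -0.816, 0.467], [-0.94, -0.293, 0.174], [-0.006, -0.498, -0.867]]
force: [0.6, 0.1, -0.2]
opening: 1.001
```

```bash
python3 st.py
python3 - <<'E'
from h import *
p=vision.capture("wrist"); cv2.imwrite("pics/w9.png",cv2.resize(p["pixels"],None,fx=1.5,fy=1.5,interpolation=cv2.INTER_CUBIC))
s=bot.read_state(); g=s['position']+s['tcp_rot']@[0,0,.051]; print('grasp pt',g.round(4), s['position'].round(4))
E
```

```text
J [-12.87  35.76 126.81 116.63  17.83 -56.85] P [0.478  0.0709 0.139 ] F [ 0.6  0.1 -0.2] t 26.35
tilt 29.88 az 20.5 jaw [ 0.341 -0.94  -0.006] z [ 0.467  0.174 -0.867]
grasp pt [0.5019 0.0798 0.0953] [0.4781 0.0709 0.1395]
```

View pics/w9.png

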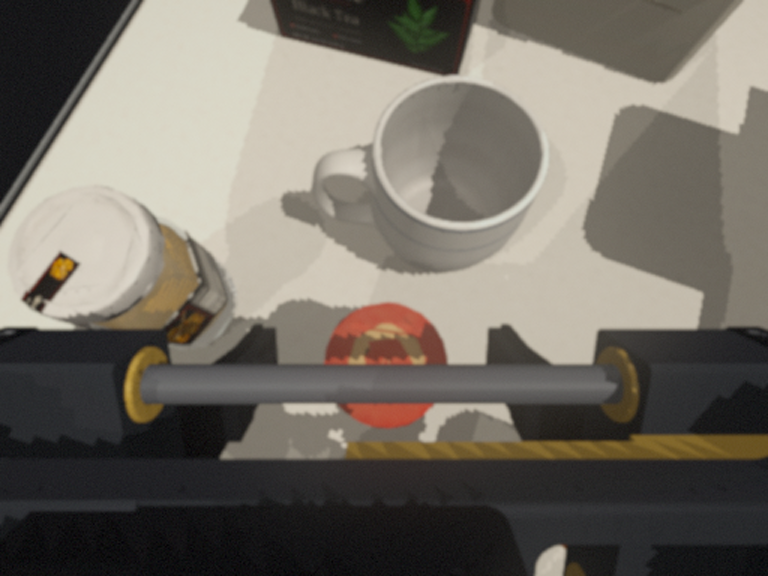

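{"method": "play_rows", "body": {"series": [{"tx": 0,"ty": 0,"tz": 0,"turn": 0},{"tx": 0,"ty": 0,"tz": 0,"turn": 0},{"tx": 0,"ty": 0,"tz": 0,"turn": 0},{"tx": 0,"ty": 0,"tz": 0,"turn": 0},{"tx": 0,"ty": 0,"tz": 0,"turn": 0},{"tx": 0,"ty": 0,"tz": 0,"turn": 0},{"tx": 0,"ty": 0,"tz": 0,"turn": 0},{"tx": 0,"ty": 0,"tz": 0,"turn": 0}], "gripper": 0}}

```text
time_s: 27.2
position: [0.4783, 0.0705, 0.1395]
tcp_rot: [[0.341, -0.815, 0.468], [-0.94, -0.293, 0.174], [-0.005, -0.499, -0.866]]
force: [-0.3, -0.9, 0.6]
opening: 0.507
```

Run:
```python
from path import *
q,P,R=run([(0,0,.016,0)]*4+[(-.004,0,.03,0)]*4)
print(); q,P,R=run([(-.003,-.054,.002,-.035)]*10,q,P,R)
print(); q,P,R=run([(.01,-.0,-.02,0)]*5,q,P,R)
```

```text
0 [0.478 0.071 0.152] [-12.9  33.6 126.4 109.4  16.9 -49.4] 0.0 dq 7.5
1 [0.478 0.071 0.165] [-12.9  31.6 126.  101.4  16.2 -41. ] 0.0 dq 8.4
2 [0.478 0.071 0.178] [-12.9  29.6 125.5  92.7  15.9 -31.9] 0.0 dq 9.1
3 [0.478 0.071 0.191] [-12.9  27.6 124.9  83.9  16.  -22.7] 0.0 dq 9.2
4 [0.475 0.071 0.215] [-13.   23.9 124.1  69.1  17.1  -7.5] 0.0 dq 15.2
5 [0.472 0.071 0.239] [-13.1  20.3 123.2  56.7  19.3   5.5] 0.0 dq 13.0
6 [0.469 0.071 0.263] [-13.3  16.8 122.   47.1  22.2  15.7] 0.0 dq 10.2
7 [0.465 0.071 0.287] [-13.4  13.5 120.7  39.9  25.6  23.4] 0.0 dq 7.7

0 [0.463 0.027 0.288] [-20.   12.9 121.2  41.5  27.8  18.1] 0.0 dq 6.6
1 [ 0.461 -0.016  0.29 ] [-26.4  12.7 121.1  42.4  30.1  13.7] 0.0 dq 6.4
2 [ 0.458 -0.059  0.292] [-32.5  12.8 120.5  42.5  32.4  10.3] 0.0 dq 6.1
3 [ 0.456 -0.102  0.293] [-38.2  13.3 119.3  42.3  34.7   7.7] 0.0 dq 5.7
4 [ 0.453 -0.145  0.295] [-43.3  14.  117.6  41.7  36.9   5.9] 0.0 dq 5.1
5 [ 0.451 -0.189  0.296] [-47.9  15.1 115.5  41.   39.    4.8] 0.0 dq 4.6
6 [ 0.449 -0.232  0.298] [-52.   16.3 113.   40.1  40.9   4.3] 0.0 dq 4.1
7 [ 0.446 -0.275  0.3  ] [-55.5  17.8 110.   39.1  42.8   4.4] 0.0 dq 3.5
8 [ 0.444 -0.318  0.301] [-58.6  19.4 106.8  38.1  44.6   5. ] 0.0 dq 3.2
9 [ 0.441 -0.361  0.303] [-61.3  21.2 103.2  37.   46.3   5.9] 0.0 dq 3.6

0 [ 0.449 -0.361  0.287] [-60.5  23.  103.5  38.2  44.2   4.9] 0.0 dq 2.1
1 [ 0.457 -0.361  0.271] [-59.6  24.8 103.6  39.5  42.3   3.9] 0.0 dq 1.9
2 [ 0.465 -0.361  0.255] [-58.8  26.7 103.7  40.9  40.4   2.7] 0.0 dq 1.9
3 [ 0.473 -0.361  0.239] [-58.   28.5 103.7  42.4  38.6   1.4] 0.0 dq 1.8
4 [ 0.481 -0.361  0.223] [-5.720e+01  3.040e+01  1.036e+02  4.400e+01  3.690e+01  1.000e-01] 0.0 dq 1.9
```

{"method": "play_rows", "body": {"series": [{"tx": 0,"ty": 0,"tz": 0.01,"turn": 0},{"tx": 0,"ty": 0,"tz": 0.016,"turn": 0},{"tx": 0,"ty": 0,"tz": 0.016,"turn": 0},{"tx": 0,"ty": 0,"tz": 0.016,"turn": 0},{"tx": 0,"ty": 0,"tz": 0.016,"turn": 0},{"tx": 0,"ty": 0,"tz": 0.018,"turn": 0},{"tx": -0.002,"ty": 0,"tz": 0.022,"turn": 0},{"tx": -0.004,"ty": 0,"tz": 0.026,"turn": 0},{"tx": -0.004,"ty": 0,"tz": 0.03,"turn": 0},{"tx": -0.004,"ty": 0,"tz": 0.03,"turn": 0}]}}

```text
time_s: 28.2
position: [0.4658, 0.0707, 0.2997]
tcp_rot: [[0.341, -0.817, 0.465], [-0.94, -0.293, 0.174], [-0.006, -0.497, -0.868]]
force: [1.0, 1.0, 0.1]
opening: 0.496
```

```bash
python3 st.py
python3 - <<'E'
from h import *
p=vision.capture("side"); cv2.imwrite("pics/s4.png",p["pixels"])
print(bot.read_state()['opening'])
E
```

```text
J [-13.33  11.98 119.54  36.33  27.84  27.43] P [0.4658 0.0707 0.2997] F [1.  1.  0.1] t 28.2
tilt 29.79 az 20.5 jaw [ 0.341 -0.94  -0.006] z [ 0.465  0.174 -0.868]
0.4958783276195929
```

View pics/s4.png

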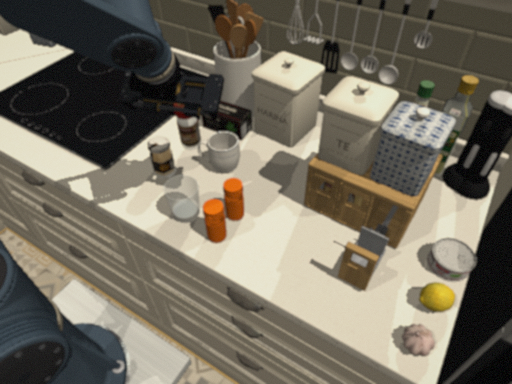

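{"method": "play_rows", "body": {"series": [{"tx": 0,"ty": -0.03,"tz": 0,"turn": -0.03},{"tx": 0,"ty": -0.055,"tz": 0,"turn": -0.04},{"tx": 0,"ty": -0.057,"tz": 0,"turn": -0.04},{"tx": 0,"ty": -0.057,"tz": 0,"turn": -0.04},{"tx": 0,"ty": -0.057,"tz": 0,"turn": -0.04},{"tx": 0,"ty": -0.057,"tz": 0,"turn": -0.04},{"tx": 0,"ty": -0.057,"tz": 0,"turn": -0.04},{"tx": 0,"ty": -0.057,"tz": 0,"turn": -0.04},{"tx": 0,"ty": -0.057,"tz": 0,"turn": -0.04},{"tx": 0,"ty": -0.048,"tz": 0,"turn": -0.017}]}}

```text
time_s: 29.25
position: [0.4663, -0.357, 0.2985]
tcp_rot: [[-0.038, -0.866, 0.498], [-0.999, 0.036, -0.014], [-0.006, -0.498, -0.867]]
force: [0.5, -0.6, -1.1]
opening: 0.501
```

{"method": "play_rows", "body": {"series": [{"tx": 0,"ty": 0,"tz": 0,"turn": 0}]}}

```text
time_s: 29.35
position: [0.4671, -0.361, 0.2991]
tcp_rot: [[-0.042, -0.865, 0.5], [-0.999, 0.037, -0.021], [-0.0, -0.5, -0.866]]
force: [-0.2, 0.0, -1.5]
opening: 0.504
```

```bash
python3 st.py
python3 - <<'E'
from h import *
p=vision.capture("wrist"); cv2.imwrite("pics/w10.png",cv2.resize(p["pixels"],None,fx=1.5,fy=1.5,interpolation=cv2.INTER_CUBIC))
np.savez("pics/w10.npz",**{k:p[k] for k in("fx","fy","cx","cy","extrinsics")})
s=bot.read_state(); g=s['position']+s['tcp_rot']@[0,0,.051]; print('grasp pt',g.round(4), s['position'].round(4))
E
```

```text
J [-58.42  22.57 101.5   36.52  44.23   9.97] P [ 0.4671 -0.361   0.2991] F [-0.2  0.  -1.5] t 29.35
tilt 30.03 az -2.4 jaw [-0.042 -0.999 -0.   ] z [ 0.5   -0.021 -0.866]
grasp pt [ 0.492  -0.3582  0.2543] [ 0.4666 -0.3574  0.2985]
```

View pics/w10.png

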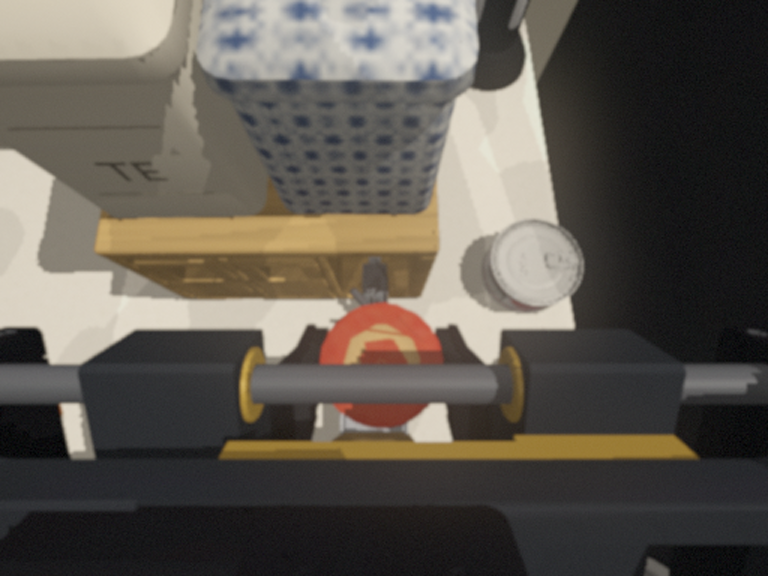

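{"method": "play_rows", "body": {"series": [{"tx": -0.003,"ty": 0.002,"tz": -0.015,"turn": 0.005},{"tx": -0.002,"ty": 0.001,"tz": -0.02,"turn": 0.005},{"tx": 0,"ty": 0,"tz": -0.01,"turn": 0},{"tx": 0,"ty": 0,"tz": 0,"turn": 0},{"tx": 0,"ty": 0,"tz": 0,"turn": 0}]}}

```text
time_s: 29.9
position: [0.4631, -0.3519, 0.2635]
tcp_rot: [[-0.025, -0.866, 0.499], [-1.0, 0.025, -0.008], [-0.005, -0.499, -0.867]]
force: [-0.5, 0.3, -0.3]
opening: 0.501
```

```bash
python3 st.py
python3 - <<'E'
from h import *
for n in("side","wrist"):
    p=vision.capture(n); cv2.imwrite(f"pics/{n}11.png",cv2.resize(p["pixels"][100:320,270:490],None,fx=3,fy=2.7,interpolation=cv2.INTER_CUBIC) if n=="side" else cv2.resize(p["pixels"],None,fx=1.5,fy=1.5))
    s=bot.read_state(); g=s['position']+s['tcp_rot']@[0,0,.051]; print('grasp pt',g.round(4), s['position'].round(4))
E
```

```text
J [-58.41  25.26 104.48  40.37  40.51   4.07] P [ 0.4631 -0.3519  0.2635] F [-0.5  0.3 -0.3] t 29.9
tilt 29.93 az -0.9 jaw [-0.025 -1.    -0.005] z [ 0.499 -0.008 -0.867]
grasp pt [ 0.4887 -0.3528  0.2197] [ 0.4633 -0.3523  0.2639]
grasp pt [ 0.4888 -0.353   0.22  ] [ 0.4633 -0.3525  0.2641]
```

View pics/side11.png

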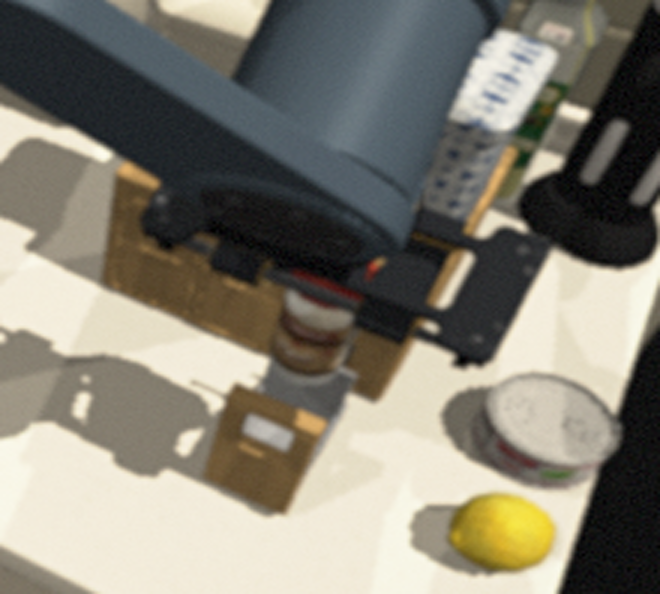

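View pics/wrist11.png

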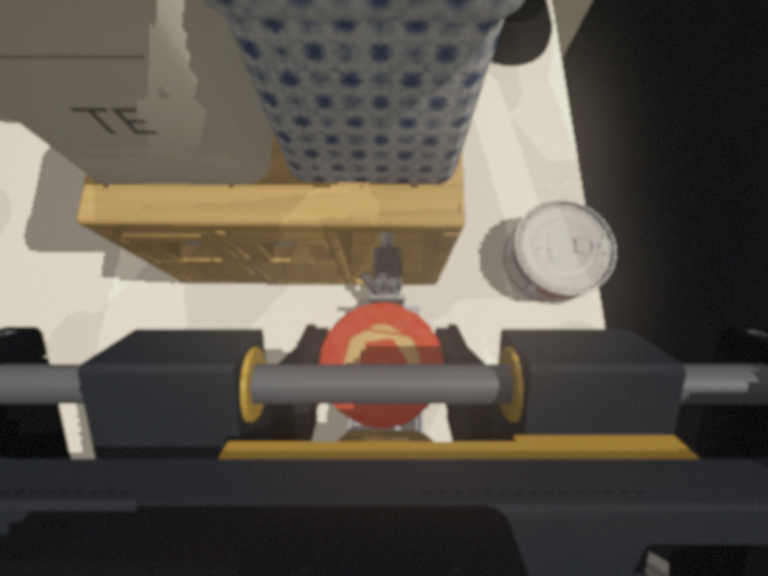

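{"method": "play_rows", "body": {"series": [{"tx": -0.001,"ty": -0.003,"tz": 0,"turn": 0},{"tx": 0,"ty": 0,"tz": -0.015,"turn": 0},{"tx": 0,"ty": 0,"tz": -0.02,"turn": 0},{"tx": 0,"ty": 0,"tz": -0.02,"turn": 0},{"tx": 0,"ty": 0,"tz": -0.01,"turn": 0},{"tx": 0,"ty": 0,"tz": 0,"turn": 0}]}}

```text
time_s: 30.6
position: [0.4619, -0.3548, 0.2107]
tcp_rot: [[-0.026, -0.867, 0.498], [-1.0, 0.026, -0.008], [-0.006, -0.498, -0.867]]
force: [0.1, -0.2, -1.7]
opening: 0.502
```

```bash
python3 st.py
python3 - <<'E'
from h import *
for n in("side","wrist"):
    p=vision.capture(n); cv2.imwrite(f"pics/{n}12.png",cv2.resize(p["pixels"][100:320,270:490],None,fx=3,fy=2.7,interpolation=cv2.INTER_CUBIC) if n=="side" else cv2.resize(p["pixels"],None,fx=1.5,fy=1.5))
    s=bot.read_state(); g=s['position']+s['tcp_rot']@[0,0,.051]; print('grasp pt',g.round(4), s['position'].round(4))
E
```

```text
J [-58.71  30.57 106.77  47.06  35.18  -4.6 ] P [ 0.4619 -0.3548  0.2107] F [ 0.1 -0.2 -1.7] t 30.6
tilt 29.89 az -0.9 jaw [-0.026 -1.    -0.006] z [ 0.498 -0.008 -0.867]
grasp pt [ 0.4876 -0.3556  0.1673] [ 0.4622 -0.3552  0.2115]
grasp pt [ 0.4878 -0.3559  0.1678] [ 0.4624 -0.3554  0.212 ]
```

View pics/side12.png

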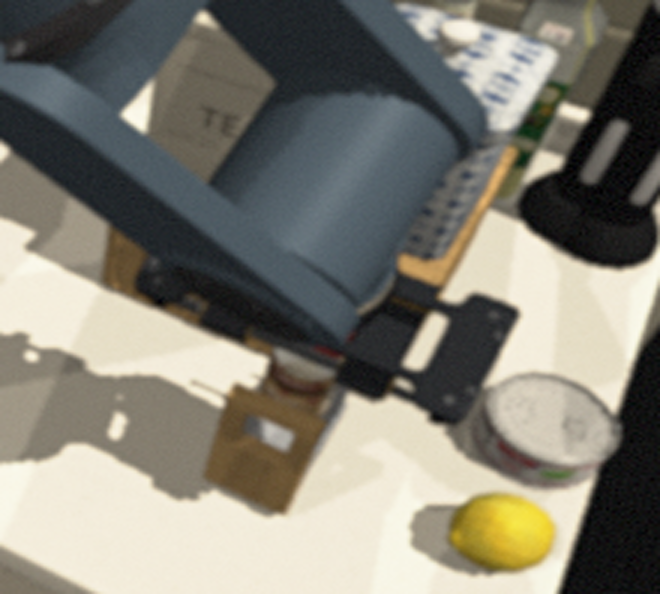

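View pics/wrist12.png

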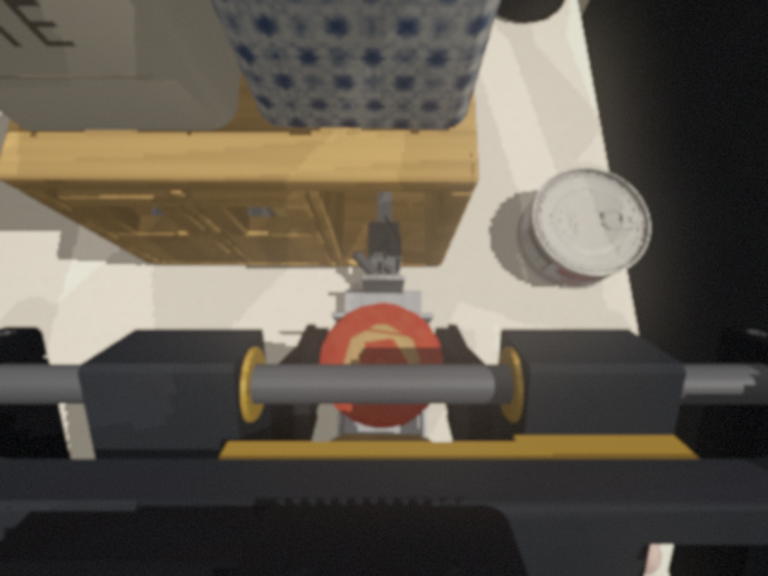

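{"method": "play_rows", "body": {"series": [{"tx": 0,"ty": 0,"tz": -0.016,"turn": 0},{"tx": 0,"ty": 0,"tz": -0.018,"turn": 0},{"tx": 0,"ty": 0,"tz": -0.018,"turn": 0},{"tx": 0,"ty": 0,"tz": -0.008,"turn": 0},{"tx": 0,"ty": 0,"tz": 0,"turn": 0}]}}

```text
time_s: 31.2
position: [0.4622, -0.3551, 0.1634]
tcp_rot: [[-0.026, -0.866, 0.499], [-1.0, 0.025, -0.009], [-0.005, -0.499, -0.867]]
force: [0.5, -0.4, -0.7]
opening: 0.502
```

```bash
python3 st.py
python3 - <<'E'
from h import *
s=bot.read_state(); g=s['position']+s['tcp_rot']@[0,0,.051]; print('grasp pt',g.round(4), s['position'].round(4))
E
```

```text
J [-58.7   35.69 108.36  55.21  30.9  -14.31] P [ 0.4622 -0.3551  0.1634] F [ 0.5 -0.4 -0.7] t 31.2
tilt 29.93 az -1.0 jaw [-0.026 -1.    -0.005] z [ 0.499 -0.009 -0.867]
grasp pt [ 0.4876 -0.3555  0.1192] [ 0.4622 -0.3551  0.1634]
```

{"method": "play_rows", "body": {"series": [{"tx": 0,"ty": 0,"tz": -0.004,"turn": 0},{"tx": 0,"ty": 0,"tz": -0.003,"turn": 0},{"tx": 0,"ty": 0,"tz": -0.002,"turn": 0}]}}

```text
time_s: 31.5
position: [0.4623, -0.3552, 0.1567]
tcp_rot: [[-0.026, -0.866, 0.499], [-1.0, 0.025, -0.01], [-0.004, -0.5, -0.866]]
force: [0.6, 0.1, -0.9]
opening: 0.497
```

{"method": "play_rows", "body": {"series": [{"tx": 0,"ty": 0,"tz": -0.002,"turn": 0},{"tx": 0,"ty": 0,"tz": -0.002,"turn": 0}]}}

```text
time_s: 31.7
position: [0.4634, -0.3556, 0.1551]
tcp_rot: [[-0.027, -0.864, 0.503], [-1.0, 0.026, -0.01], [-0.005, -0.503, -0.864]]
force: [-1.2, 1.2, 16.4]
opening: 0.498
```

{"method": "play_rows", "body": {"series": [{"tx": 0,"ty": 0,"tz": 0.001,"turn": 0},{"tx": 0,"ty": 0,"tz": 0,"turn": 0},{"tx": 0,"ty": 0,"tz": 0,"turn": 0},{"tx": 0,"ty": 0,"tz": 0,"turn": 0},{"tx": 0,"ty": 0,"tz": 0,"turn": 0},{"tx": 0,"ty": 0,"tz": 0,"turn": 0}], "gripper": 1}}

```text
time_s: 32.3
position: [0.4621, -0.3549, 0.1537]
tcp_rot: [[-0.026, -0.866, 0.499], [-1.0, 0.025, -0.009], [-0.005, -0.499, -0.867]]
force: [-0.2, 0.7, 0.4]
opening: 0.947
```

{"method": "play_rows", "body": {"series": [{"tx": 0,"ty": 0,"tz": 0.01,"turn": 0},{"tx": -0.005,"ty": 0,"tz": 0.02,"turn": 0},{"tx": -0.02,"ty": 0,"tz": 0.05,"turn": 0},{"tx": -0.03,"ty": 0,"tz": 0.05,"turn": 0},{"tx": -0.05,"ty": 0,"tz": 0.03,"turn": 0},{"tx": -0.03,"ty": 0,"tz": 0,"turn": 0},{"tx": 0,"ty": 0,"tz": 0,"turn": 0}]}}

```text
time_s: 33.0
position: [0.3522, -0.355, 0.2827]
tcp_rot: [[-0.029, -0.866, 0.499], [-1.0, 0.027, -0.011], [-0.004, -0.499, -0.867]]
force: [0.8, 0.2, -1.1]
opening: 1.0
```

```bash
python3 st.py
python3 - <<'E'
from h import *
for n in("side","wrist"):
    p=vision.capture(n); cv2.imwrite(f"pics/{n}13.png",cv2.resize(p["pixels"][100:320,270:490],None,fx=3,fy=2.7,interpolation=cv2.INTER_CUBIC) if n=="side" else cv2.resize(p["pixels"],None,fx=1.5,fy=1.5))
np.savez("pics/w13.npz",**{k:p[k] for k in("fx","fy","cx","cy","extrinsics")})
E
```

```text
J [-71.54  18.76 112.46  40.96  45.74  -8.28] P [ 0.3522 -0.355   0.2827] F [ 0.8  0.2 -1.1] t 33.0
tilt 29.92 az -1.3 jaw [-0.029 -1.    -0.004] z [ 0.499 -0.011 -0.867]
```

View pics/side13.png

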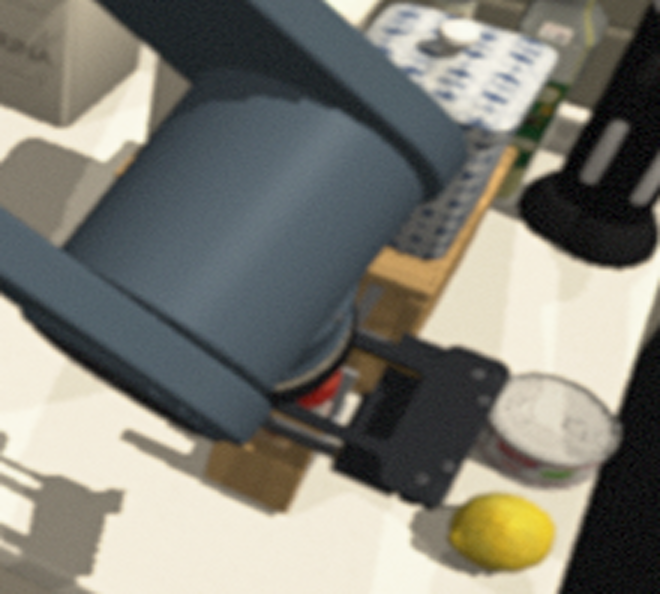

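View pics/wrist13.png

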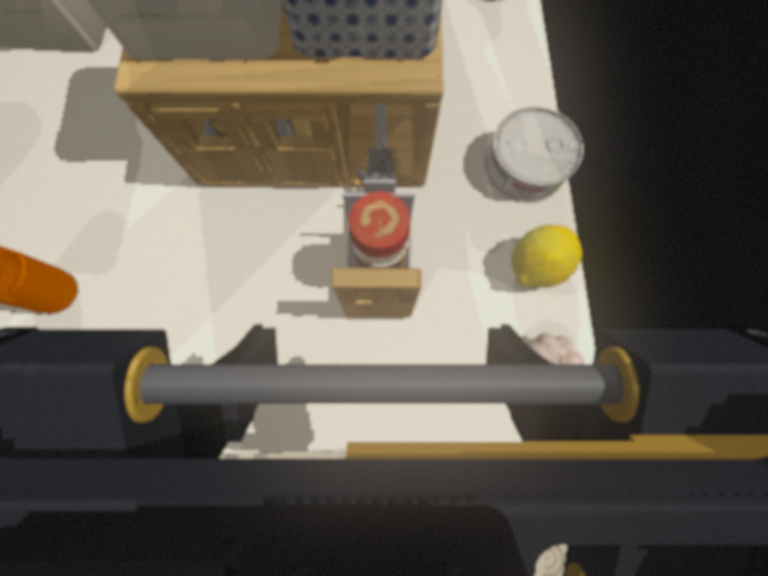

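Run:
```python
from path import *
q,P,R=run([(.005,0.0,-.04,0)]*5+[(.004,0,-.02,0)])
print(); q,P,R=run([(.025,-.0005,0,0)]*8,q,P,R)
```

```text
0 [ 0.358 -0.355  0.25 ] [-70.8  22.6 114.   44.9  41.6 -13. ] 0.0 dq 4.8
1 [ 0.362 -0.355  0.218] [-70.3  26.5 115.3  49.6  37.8 -18.7] 0.0 dq 5.7
2 [ 0.366 -0.355  0.186] [-69.8  30.5 116.4  55.4  34.4 -25.3] 0.0 dq 6.6
3 [ 0.37  -0.355  0.154] [-69.3  34.7 117.1  62.1  31.6 -32.7] 0.0 dq 7.4
4 [ 0.374 -0.355  0.122] [-68.8  39.  117.5  69.6  29.5 -41. ] 0.0 dq 8.3
5 [ 0.377 -0.355  0.106] [-68.4  41.2 117.4  73.6  28.7 -45. ] 0.0 dq 4.0

0 [ 0.397 -0.356  0.106] [-65.9  41.4 115.6  72.5  28.3 -41.2] 0.0 dq 3.8
1 [ 0.417 -0.356  0.106] [-63.6  41.6 113.8  71.1  27.9 -37.3] 0.0 dq 3.9
2 [ 0.437 -0.356  0.106] [-61.4  41.9 111.8  69.5  27.6 -33.2] 0.0 dq 4.1
3 [ 0.457 -0.357  0.106] [-59.3  42.2 109.8  67.7  27.3 -29. ] 0.0 dq 4.2
4 [ 0.477 -0.357  0.106] [-57.3  42.6 107.7  65.6  27.1 -24.8] 0.0 dq 4.2
5 [ 0.497 -0.358  0.106] [-55.5  43.  105.6  63.4  27.  -20.5] 0.0 dq 4.3
6 [ 0.517 -0.358  0.106] [-53.7  43.5 103.4  61.1  26.9 -16.2] 0.0 dq 4.3
7 [ 0.537 -0.358  0.106] [-52.   44.  101.1  58.6  27.  -11.8] 0.0 dq 4.4
```

{"method": "play_rows", "body": {"series": [{"tx": 0,"ty": 0,"tz": -0.03,"turn": 0},{"tx": 0.003,"ty": 0,"tz": -0.03,"turn": 0},{"tx": 0.003,"ty": 0,"tz": -0.03,"turn": 0},{"tx": 0.003,"ty": 0,"tz": -0.03,"turn": 0},{"tx": 0.003,"ty": 0,"tz": -0.03,"turn": 0},{"tx": 0.003,"ty": 0,"tz": -0.03,"turn": 0},{"tx": 0.003,"ty": 0,"tz": -0.025,"turn": 0},{"tx": 0.003,"ty": 0,"tz": -0.015,"turn": 0},{"tx": 0,"ty": 0,"tz": 0,"turn": 0}], "gripper": 0}}

```text
time_s: 34.0
position: [0.3717, -0.3541, 0.1035]
tcp_rot: [[-0.025, -0.867, 0.498], [-1.0, 0.026, -0.005], [-0.009, -0.497, -0.867]]
force: [-0.1, -0.1, 0.7]
opening: 0.264
```

```bash
python3 st.py
python3 - <<'E'
from h import *
p=vision.capture("wrist"); cv2.imwrite(f"pics/w14.png",cv2.resize(p["pixels"],None,fx=1.5,fy=1.5))
E
```

```text
J [-68.99  41.48 117.89  73.79  28.81 -46.15] P [ 0.3717 -0.3541  0.1035] F [-0.1 -0.1  0.7] t 34.0
tilt 29.84 az -0.6 jaw [-0.025 -1.    -0.009] z [ 0.498 -0.005 -0.867]
```

View pics/w14.png

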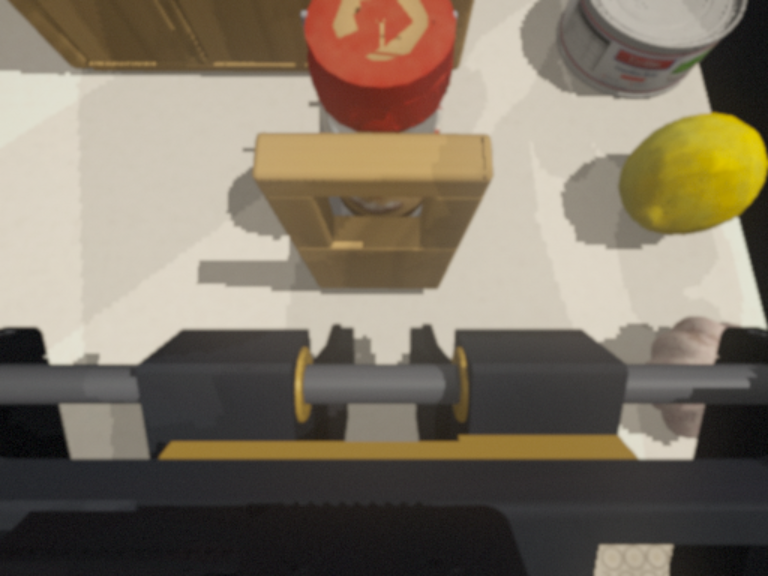

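{"method": "play_rows", "body": {"series": [{"tx": 0.008,"ty": 0,"tz": -0.003,"turn": 0},{"tx": 0.008,"ty": 0,"tz": 0,"turn": 0},{"tx": 0.005,"ty": 0,"tz": 0,"turn": 0},{"tx": 0.004,"ty": 0,"tz": 0,"turn": 0},{"tx": 0.004,"ty": 0,"tz": 0,"turn": 0},{"tx": 0.006,"ty": 0,"tz": 0,"turn": 0},{"tx": 0.008,"ty": -0.001,"tz": 0,"turn": 0},{"tx": 0.01,"ty": 0,"tz": 0,"turn": 0},{"tx": 0.012,"ty": -0.001,"tz": 0,"turn": 0},{"tx": 0.012,"ty": 0,"tz": 0,"turn": 0}]}}

```text
time_s: 35.05
position: [0.4331, -0.3565, 0.1035]
tcp_rot: [[-0.026, -0.866, 0.499], [-1.0, 0.025, -0.009], [-0.005, -0.499, -0.867]]
force: [-2.5, -0.2, 0.7]
opening: 0.002
```

{"method": "play_rows", "body": {"series": [{"tx": 0.012,"ty": 0,"tz": 0,"turn": 0},{"tx": 0.012,"ty": 0,"tz": 0,"turn": 0},{"tx": 0.012,"ty": -0.001,"tz": 0,"turn": 0},{"tx": 0.012,"ty": 0,"tz": 0,"turn": 0},{"tx": 0.012,"ty": 0,"tz": 0,"turn": 0},{"tx": 0.01,"ty": -0.001,"tz": 0,"turn": 0},{"tx": 0.008,"ty": 0,"tz": 0,"turn": 0},{"tx": 0.008,"ty": 0,"tz": 0,"turn": 0},{"tx": 0.008,"ty": 0,"tz": 0,"turn": 0}]}}

```text
time_s: 35.95
position: [0.5079, -0.3588, 0.1035]
tcp_rot: [[-0.027, -0.866, 0.498], [-1.0, 0.025, -0.011], [-0.003, -0.499, -0.867]]
force: [-5.0, -2.7, 2.3]
opening: 0.004
```

```bash
python3 st.py
python3 - <<'E'
from h import *
p=vision.capture("wrist"); cv2.imwrite(f"pics/w15.png",cv2.resize(p["pixels"],None,fx=1.5,fy=1.5))
E
```

```text
J [-54.51  43.56 104.33  62.47  26.78 -18.63] P [ 0.5079 -0.3588  0.1035] F [-5.  -2.7  2.3] t 35.95
tilt 29.91 az -1.2 jaw [-0.027 -1.    -0.003] z [ 0.498 -0.011 -0.867]
```

View pics/w15.png

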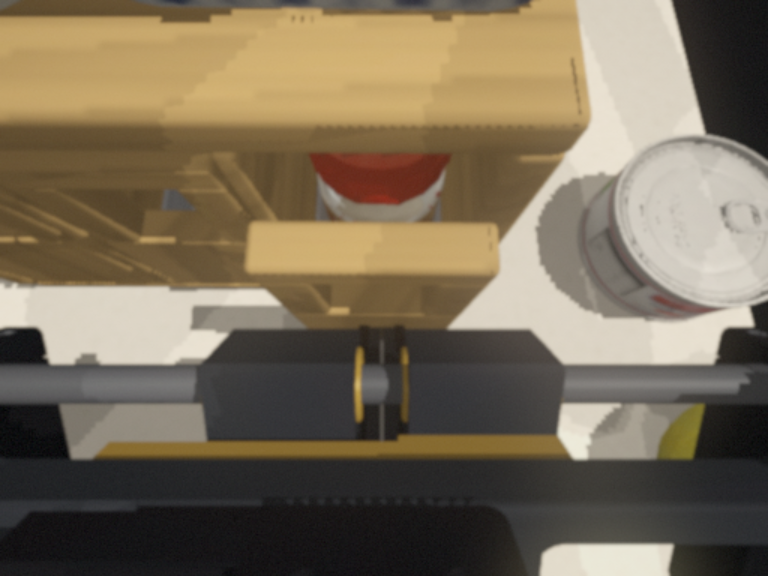

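{"method": "play_rows", "body": {"series": [{"tx": 0.008,"ty": 0,"tz": 0,"turn": 0},{"tx": 0.008,"ty": 0,"tz": 0,"turn": 0},{"tx": 0.008,"ty": 0,"tz": 0,"turn": 0},{"tx": 0.008,"ty": 0,"tz": 0,"turn": 0},{"tx": 0.006,"ty": 0,"tz": 0,"turn": 0},{"tx": 0.004,"ty": 0,"tz": 0,"turn": 0}]}}

```text
time_s: 36.6
position: [0.5409, -0.3594, 0.1035]
tcp_rot: [[-0.028, -0.867, 0.498], [-1.0, 0.025, -0.012], [-0.002, -0.498, -0.867]]
force: [-5.8, -3.8, 2.1]
opening: 0.005
```

{"method": "play_rows", "body": {"series": [{"tx": 0.004,"ty": 0,"tz": 0,"turn": 0},{"tx": 0.002,"ty": 0,"tz": 0,"turn": 0}]}}

```text
time_s: 36.8
position: [0.5442, -0.3595, 0.1033]
tcp_rot: [[-0.028, -0.868, 0.496], [-1.0, 0.025, -0.013], [-0.001, -0.496, -0.868]]
force: [-18.5, -4.1, 9.0]
opening: 0.008
```

{"method": "play_rows", "body": {"series": [{"tx": -0.015,"ty": 0,"tz": 0,"turn": 0},{"tx": -0.03,"ty": 0,"tz": 0,"turn": 0},{"tx": -0.04,"ty": 0,"tz": 0.03,"turn": 0},{"tx": -0.04,"ty": 0,"tz": 0.04,"turn": 0},{"tx": -0.02,"ty": 0,"tz": 0.04,"turn": 0},{"tx": 0,"ty": 0,"tz": 0.02,"turn": 0},{"tx": 0,"ty": 0,"tz": 0,"turn": 0}]}}

```text
time_s: 37.5
position: [0.4306, -0.3588, 0.2099]
tcp_rot: [[-0.026, -0.865, 0.501], [-1.0, 0.023, -0.012], [-0.002, -0.502, -0.865]]
force: [0.0, 0.2, -0.6]
opening: 0.004
```

```bash
python3 st.py
python3 - <<'E'
from h import *
p=vision.capture("wrist"); cv2.imwrite(f"pics/w16.png",cv2.resize(p["pixels"],None,fx=1.5,fy=1.5))
E
```

```text
J [-62.3   29.68 109.56  49.06  35.5  -10.31] P [ 0.4306 -0.3588  0.2099] F [ 0.   0.2 -0.6] t 37.5
tilt 30.1 az -1.3 jaw [-0.026 -1.    -0.002] z [ 0.501 -0.012 -0.865]
```

View pics/w16.png

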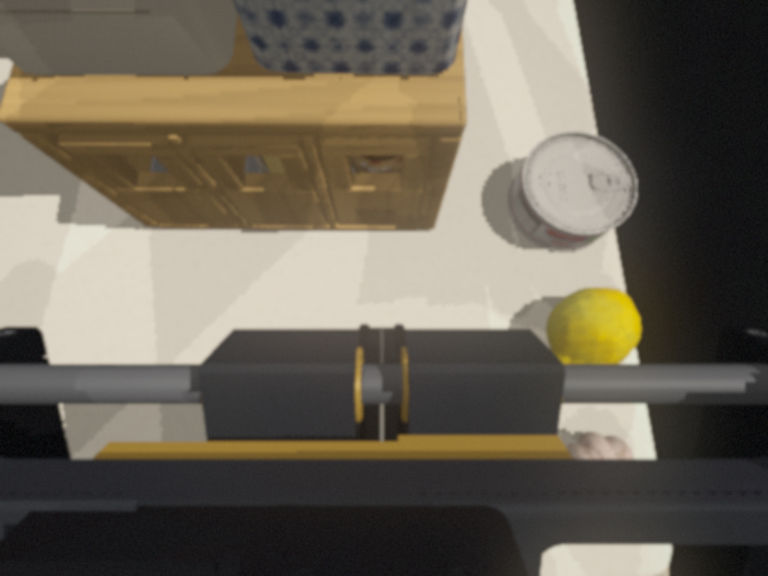

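{"method": "play_rows", "body": {"series": [{"tx": -0.01,"ty": 0.02,"tz": 0.03,"turn": 0},{"tx": -0.01,"ty": 0.04,"tz": 0.04,"turn": 0},{"tx": -0.01,"ty": 0.04,"tz": 0.04,"turn": 0},{"tx": 0,"ty": 0.04,"tz": 0.03,"turn": 0},{"tx": 0,"ty": 0.04,"tz": 0.02,"turn": 0},{"tx": 0,"ty": 0.04,"tz": 0,"turn": 0},{"tx": 0,"ty": 0,"tz": 0,"turn": 0},{"tx": 0,"ty": 0,"tz": 0,"turn": 0}]}}

```text
time_s: 38.35
position: [0.4064, -0.1811, 0.3347]
tcp_rot: [[-0.024, -0.867, 0.498], [-1.0, 0.024, -0.006], [-0.006, -0.498, -0.867]]
force: [-0.1, -1.2, 0.7]
opening: 0.005
```

Run:
```python
from h import *
a=vision.capture("side")["pixels"]; b=vision.capture("top")["pixels"]
cv2.imwrite("pics/fin.png",cv2.resize(np.vstack([a[60:300],b[80:300]]),None,fx=1.3,fy=1.3))
```

```text
(no output)
```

View pics/fin.png

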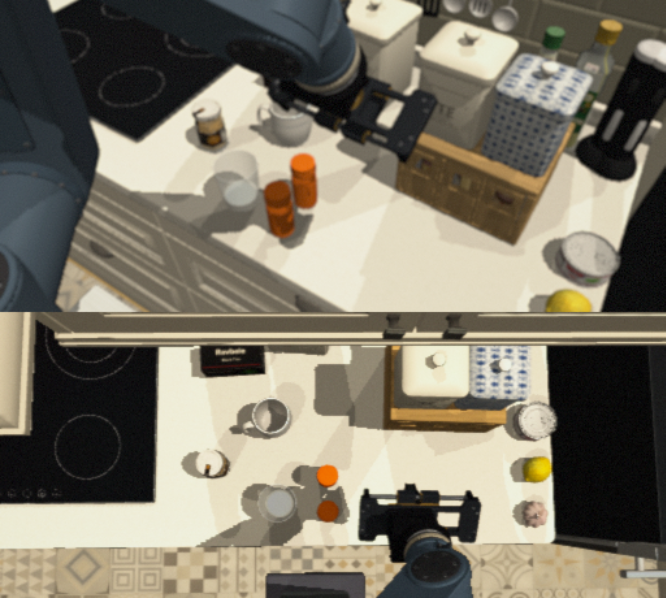

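All pull-outs are flush with the unit, everything is standing, and the arm touches nothing.

```bash
python3 -c "
from rig import bot
print(bot.hand_in())"
```

```text
the job is handed in; nothing more can be done
None
```

The red-capped jar is now upright in the pull-out that was empty (the right-hand one, y ≈ -0.36), and that pull-out is shut and flush again. I handed in at about 38 s of the 72 s allowed; no verdict is reported.

- **Sequence:** I pressed the empty front to its stop (about 19 N) and let go, and it sprang out. I then gripped the front by its side edges and drew it to its end stop. The jar went into the tray and was released. I pushed the front back to its stop (about 18.5 N) and let go.
- **Last checks:** The wrist, side and top pictures showed all three fronts flush. The jar shows through the right-hand window. The tumbler, mug, sauce jar and orange jars are standing, and the arm is clear.
- **Tilting the hand:** The moves cannot tilt the hand directly. I got the 30° back-tilt by pushing the arm against its reach limit in free space, which leaned the hand a little further with each row. I did this twice, because the first tilt ran the last joint into its limit at the unit.
- **Limits, possible concerns:** During an early upward reach test the wrist force read 110 N at an abrupt stop, under the 120 N limit. At the same moment joint 3 read 12.45°, a hair below its stated 12.49°, so it may count as out of range. Lower readings between control periods would not have shown up.

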